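# Lemons into the cups of the fruit tray

### The job

Put the three loose lemons into the three oval cups of the wooden fruit tray, one in each cup, every lemon lying level and lengthwise in its oval, settled and no longer rolling. Two of the cups are under the rack's riser shelf, so reach in at a slant. Do not shove or knock over the jars and tins standing about.

Things in the scene. Friction and masses are not known exactly. Their poses are not given: they have to be found in the camera images.
- lemon_0_mid (a point): Centre of a loose lemon, 78 mm long and 55 mm thick, about 0.11 kg, lying on the worktop at the start (centre 28 mm up). Its long axis is this frame's x axis (level at the start, its heading within 1.2 rad of the world x axis, either end alike); round about that axis, so it can roll. The point stays at the lemon's centre and turns with it.
- lemon_1_mid (a point): Centre of a loose lemon, 78 mm long and 55 mm thick, about 0.11 kg, lying on the worktop at the start (centre 28 mm up). Its long axis is this frame's x axis (level at the start, its heading within 1.2 rad of the world x axis, either end alike); round about that axis, so it can roll. The point stays at the lemon's centre and turns with it.
- lemon_2_mid (a point): Centre of a loose lemon, 78 mm long and 55 mm thick, about 0.11 kg, lying on the worktop at the start (centre 28 mm up). Its long axis is this frame's x axis (level at the start, its heading within 1.2 rad of the world x axis, either end alike); round about that axis, so it can roll. The point stays at the lemon's centre and turns with it.
- cup_0 (a point): The back left cup of the tray, seen from the robot: an oval raised rim (12 mm round section, centre line 76 x 47 mm, crest 20 mm above the worktop) on a 12 mm board, which carries the lemon. The point is over the cup's middle, 43 mm above the worktop, where a seated lemon's centre rests. x: along the oval, away from the robot; y left; z up. Back cups are 110 mm apart.
- cup_1 (a point): The back right cup of the tray, seen from the robot: an oval raised rim (12 mm round section, centre line 76 x 47 mm, crest 20 mm above the worktop) on a 12 mm board, which carries the lemon. The point is over the cup's middle, 43 mm above the worktop, where a seated lemon's centre rests. x: along the oval, away from the robot; y left; z up. Back cups are 110 mm apart.
- cup_2 (a point): The front middle cup of the tray, seen from the robot: an oval raised rim (12 mm round section, centre line 76 x 47 mm, crest 20 mm above the worktop) on a 12 mm board, which carries the lemon. The point is over the cup's middle, 43 mm above the worktop, where a seated lemon's centre rests. x: along the oval, away from the robot; y left; z up. It is 90 mm in front of the back cups' midpoint; open above.
- riser_edge (a point): Middle of the riser shelf's lower front edge, 140 mm above the worktop, straight above the line through the two back cups' middles; axes as the cups'. The board is 310 mm wide, 14 thick, reaches 150 mm back from here, on side panels whose inner faces are 141 mm left and right. Two spice jars stand on it, 40 mm or more behind the edge. The rack is fixed.
- wall_shelf_edge (a point): A point of the lower front edge of the long wall shelf over the worktop, 457 mm above the worktop. The edge runs straight along world y over the whole width; shelf and tins on it are above and beyond (x greater than) it. A wrist straight over things near or behind this edge hits it: lean the tool back towards the robot there.
- microwave_side (a point): A point at the foot of the left side wall of the microwave oven that stands at the right end of the work: the wall is upright, runs along world x, and the oven lies to the right of it (y less than this point), taller than 0.25 m.
- jam_mid (a point): Glass jar with a screw lid, 66 mm across, 94 mm high, on the worktop; a bystander. The point is its centre, half-way up; z up.
- tin_mid (a point): Short round food tin, 75 mm across, 58 mm high, on the worktop; a bystander. The point is its centre, half-way up; z up.
- flat_tin_mid (a point): Flat oblong fish tin with rounded corners, 63 x 105 x 23 mm (x, y, z), on the worktop at the right; a bystander. The point is its centre, half-way up; z up.
- jar_a_mid (a point): Spice jar, 45 mm across, 106 mm high, on the left half of the riser board; a bystander. The point is its centre, half-way up; z up.
- jar_b_mid (a point): Spice jar, 45 mm across, 106 mm high, on the right half of the riser board; a bystander. The point is its centre, half-way up; z up.
- jar_c_mid (a point): Spice jar, 45 mm across, 106 mm high, on the worktop at the far left; a bystander. The point is its centre, half-way up; z up.
Not all that is in view belongs to the job. Leave any blue look-alike of the part that bears lemon_2_mid alone.

How it is judged:
By the outcome, as a careful person would: the job done as asked, in the order asked, and still so for the second after the job is handed in, with the robot touching nothing.
It also fails if it takes over 72 s, if anything falls off the work surface, if the arm or the gripper's body presses on something with over 40 N, if the wrist force passes 120 N, or if a joint passes its speed limit or range.

### The arm

A 6-joint arm with a two-finger parallel gripper is mounted at the origin on a cart in front of the work surface, level with it; the furniture and walls round the work are solid. World frame = base frame: x ahead of the robot, y to its left, z up, the work surface at z = 0. Lengths are in mm, angles in degrees, forces in N, time in s.
With the tool pointing down it reaches from about 350 to 850 mm from the base axis. Payload 8.1 kg.
Tool frame: the origin (TCP) lies between the finger pads; the fingertips stand 8 mm ahead of it and the grasp point (between the pads) lies 11 mm behind it (r.tip_extent is the distance from the TCP to the fingertips, in mm); z points along the fingers, y is the direction in which the jaws open and shut (so a half turn about z gives the same grasp; the last joint's range is limited). The gripper opens to 85 mm and grips with 20 to 120 N. Pads are 22 mm wide; open, the fingers measure 114 mm over their backs; the gripper's body (76 mm by 85 mm) begins 54 mm behind the grasp point. The pads swing forward as they close: fully open they stand 13 mm farther back than shut.
Start: joints at [65.237, 7.471, 85.268, -0, 87.261, -4.893], TCP at [203.913, 564.292, 239.292] pointing down, gripper open.
Joint ranges: [-169.43, 169.43], [-51.17, 129.36], [1.28, 143.12], [-76.62, 256.62], [0, 156.53], [-152.29, 152.29]. Speed limits (degrees/s): [136.94, 136.94, 159.86, 180, 180, 180].

### API

Orientations are given as [roll, pitch, yaw] about the fixed x, y, z axes, in that order (R = Rz(yaw) Ry(pitch) Rx(roll)).
In Python, from bench import sensors, viewer, hand_in, r gives the robot as it stands. The module is installed in compiled form; this text tells all that it offers.
- The arm moves only by the tool move_arm, never from a script. Its argument "rows" is a list that holds one entry, the list of rows, each a list of 6 numbers: the shift along the tool's x, y, z in m, then the turn, a rotation vector about the tool's x, y, z in degrees. In form: [[[tx, ty, tz, rx, ry, rz], ...]]. A call has 1 to 20 rows; each row is the pose to reach, as a shift and turn from the pose commanded when the call began, along the tool's axes at that moment; what a row does not reach only later rows make up. A row lasts 1/10 s, in which the tool goes at most 50 mm and 8.59 degrees, less where a joint would pass 70% of its speed; a pose out of reach is approached as far as the arm can. A call with a gripper value outside its range is refused whole. "grip" is the opening, from 0 (shut) to 1 (fully open), set as the call begins (left out, the last holds). The fingers move at their own pace and stop on an object; "newtons" is the grip in N (left out, the last holds). Time passes only in rows, so rows that repeat a pose let the fingers close. It gives the time, the measured TCP pose, the force and the opening at its end, in the units of the state.
- sensors.sense(): the state, without advancing time (a new reading comes with each control period).
- viewer.snapshot(name): name is "side" or "top"; returns a dict with "color" (400x640x3 uint8, red, green, blue), "camera_matrix" (3x3 intrinsics, pixels), "R" (3x3) and "t" (3): a world point X has camera coordinates R X + t. Camera axes: x right, y down, z forward; pixel columns grow to the right and rows downward; lengths in mm; the calibration is good to about 2 mm. A picture is of the moment at which its call begins. There is no depth.
- hand_in(): hands the job in, once; it reports no verdict.
The state is a dict: "time": time; "joint_pos": joint angles; "qd": joint speeds; "joint_efforts": joint torques, N m; "tool_pos": TCP position; "tcp_rot": TCP orientation; "ft_force": force on the tool from outside, world axes, zero at the start; "wrist_torque": the same for the moment, N m; "finger_gap": finger opening in mm.
Only numpy, scipy, OpenCV 4.12 (cv2) and the standard library are available. Lean on these libraries where they do the work, as an engineer would, in place of code of your own. Each camera call takes 0.05 s, during which the arm holds its last target.

## Working session

There is one attempt and no reset: what is moved stays moved. The work goes in short steps, Python scripts to look and compute and a tool call to move; the robot and the scene stay as the last step left them, time stands still between calls to the robot, and variables do not carry over. Pictures are saved under pics/ and viewed, and the job is handed in when it is done.

Besides the shell and the picture viewer there is one more tool, called after "Call:" as name(argument=value, ...), one argument or row to a line, values as JSON. move_arm: Moves the arm, as the interface text tells. Its arguments: {"type":"object","properties":{"rows":{"type":"array","items":{"type":"array","items":{"type":"array","items":{"type":"number"}}}},"grip":{"type":"number"},"newtons":{"type":"number"}},"required":["rows"]}

```bash
mkdir -p pics; python3 - <<'E'
from bench import sensors, viewer, r
import cv2,pickle
s=sensors.sense(); print(s)
d={}
for n in("side","top"):
    v=viewer.snapshot(n); d[n]=v; cv2.imwrite(f"pics/{n}0.png",v["color"][:,:,::-1]); print(n,v["camera_matrix"],v["R"],v["t"])
pickle.dump(d,open("v0.pkl","wb"))
print([a for a in dir(r) if a[0]!='_'])
E
```

```text
{'time': 0.0, 'joint_pos': array([ 6.52376016e+01,  7.51387706e+00,  8.53315482e+01, -1.79118194e-03,
        8.72599860e+01, -4.89308556e+00]), 'qd': array([-0.03420137, -0.02401642, -0.03048686,  0.03483954, -0.05464884,
       -0.07267379]), 'joint_efforts': array([-6.63345945e-04, -5.69399035e+01, -5.00543010e+01, -1.54449731e-05,
        1.47143978e-02,  1.12230370e-05]), 'tool_pos': array([203.68776008, 563.79259967, 238.2354927 ]), 'tcp_rot': array([-1.79894820e+02, -7.20877487e-03,  1.60130768e+02]), 'ft_force': array([ 0.0254331 ,  0.84035049, -0.48055671]), 'wrist_torque': array([-0.02106525,  0.01600253,  0.01732763]), 'finger_gap': 85.54585869437683}
side [[398.65803146   0.         319.00573151]
 [  0.         398.65803146 201.76038433]
 [  0.           0.           1.        ]] [[-0.89862133 -0.43821512  0.0211474 ]
 [-0.18405423  0.33279689 -0.9248623 ]
 [ 0.39825085 -0.83499326 -0.37971373]] [ 502.68756585  369.27958619 1262.14243174]
top [[442.64038367   0.         329.01026234]
 [  0.         442.64038367 196.58788059]
 [  0.           0.           1.        ]] [[-0.00525422 -0.99995766 -0.00755519]
 [-0.98160109  0.00659958 -0.19082908]
 [ 0.19087086  0.00641352 -0.9815942 ]] [ -10.80489753  622.09487058 1936.81551176]
['PlanningError', 'tip_extent']
```

View pics/side0.png

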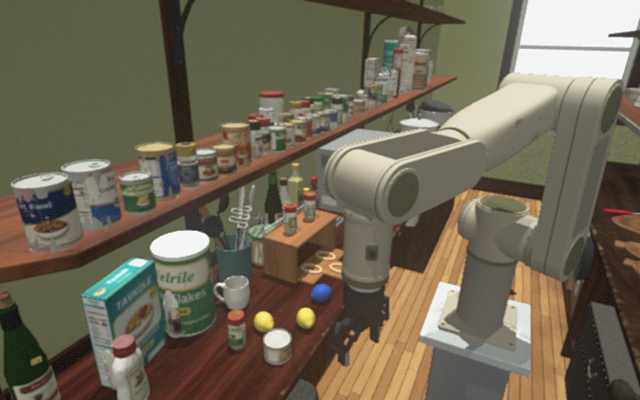

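View pics/top0.png

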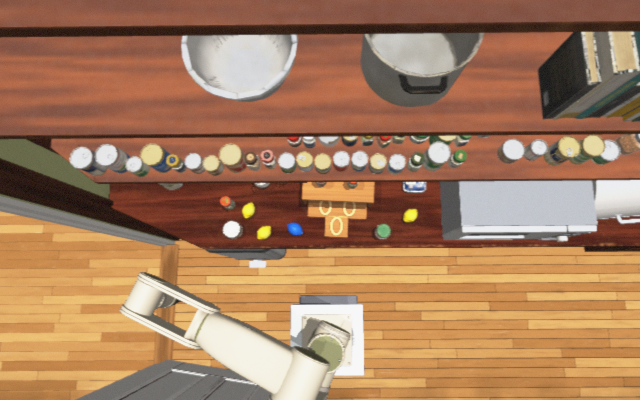

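```bash
python3 - <<'E'
import pickle,cv2
d=pickle.load(open("v0.pkl","rb"))
t=d["top"]["color"][165:260,200:460,::-1]; cv2.imwrite("pics/tc.png",cv2.resize(t,(780,285),interpolation=cv2.INTER_CUBIC))
t=d["side"]["color"][160:370,210:410,::-1]; cv2.imwrite("pics/sc.png",cv2.resize(t,None,fx=2.8,fy=2.8,interpolation=cv2.INTER_CUBIC))
E
```

```text
(no output)
```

View pics/tc.png

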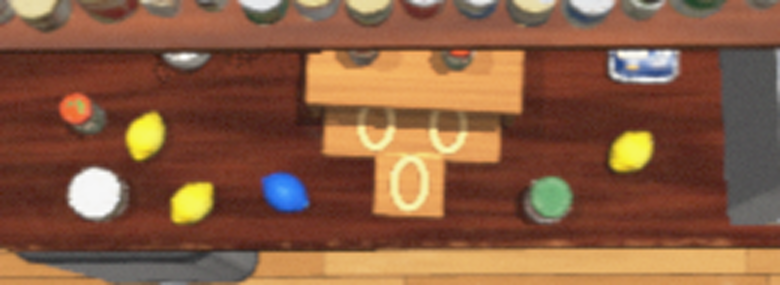

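View pics/sc.png

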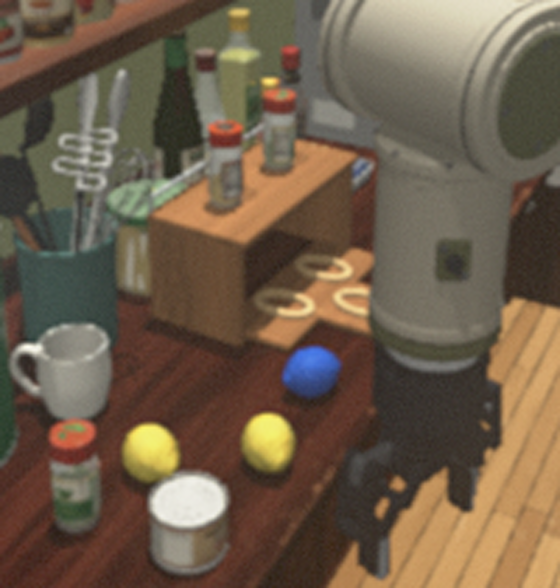

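```bash
cat > h.py <<'E'
import numpy as np,cv2
from scipy.optimize import least_squares
from scipy.spatial.transform import Rotation as Ro
def proj(v,X):
    c=np.atleast_2d(X)@v["R"].T+v["t"]; p=c@v["camera_matrix"].T; return p[:,:2]/p[:,2:]
def ray(v,uv):
    C=-v["R"].T@v["t"]; d=v["R"].T@np.linalg.inv(v["camera_matrix"])@np.array([uv[0],uv[1],1.]); return C,d/np.linalg.norm(d)
def atz(v,uv,z):
    C,d=ray(v,uv); return C+d*(z-C[2])/d[2]
def tri(a,ua,b,ub):
    C1,d1=ray(a,ua);C2,d2=ray(b,ub)
    A=np.array([d1,-d2]).T; s=np.linalg.lstsq(A,C2-C1,rcond=None)[0]
    p,q=C1+s[0]*d1,C2+s[1]*d2; return (p+q)/2,np.linalg.norm(p-q)
def blobs(v,blue=False,roi=None):
    h=cv2.cvtColor(v["color"],cv2.COLOR_RGB2HSV)
    m=cv2.inRange(h,(23,140,90),(36,255,255)) if not blue else cv2.inRange(h,(105,140,50),(130,255,255))
    n,l,s,c=cv2.connectedComponentsWithStats(m)
    return [(c[i],s[i],l==i) for i in range(1,n) if s[i][4]>40]
E
python3 - <<'E'
from h import *
import pickle
d=pickle.load(open("v0.pkl","rb"))
for n in d:
  for c,s,m in blobs(d[n]):
    ys,xs=np.nonzero(m); P=np.array([atz(d[n],(x,y),28)[:2] for x,y in zip(xs,ys)]); w,V=np.linalg.eigh(np.cov(P.T))
    print(n,c.round(1),s[2:],atz(d[n],c,28).round(1),np.degrees(np.arctan2(V[1,1],V[0,1])).round(),(4*np.sqrt(w)).round())
E
```

```text
side [305.6 318.4] [ 18  20 228] [467.  282.7  28. ] 126.0 [59. 89.]
side [263.4 321.9] [ 20  21 254] [570.6 354.6  28. ] 135.0 [63. 87.]
side [ 35.8 360.1] [11  9 63] [1005.9  749.4   28. ] 123.0 [25. 30.]
top [248.1 210.1] [ 13  16 154] [567.9 355.2  28. ] 158.0 [56. 75.]
top [409.7 215.1] [ 14  14 155] [ 540.  -380.2   28. ] 129.0 [55. 75.]
top [263.7 232.1] [ 14  13 152] [466.7 281.7  28. ] 127.0 [55. 72.]
```

```bash
cat >> h.py <<'E'
def ringpts(x,y,yaw,z,n=48,a=38,b=23.5):
    t=np.linspace(0,2*np.pi,n,endpoint=False)
    c,s=np.cos(yaw),np.sin(yaw); out=[]
    for ox,oy in((0,55),(0,-55),(-90,0)):
        p=np.array([a*np.cos(t)+ox,b*np.sin(t)+oy]).T
        out.append(np.c_[x+c*p[:,0]-s*p[:,1],y+s*p[:,0]+c*p[:,1],np.full(n,z)])
    return out
E
python3 - <<'E'
from h import *
import pickle
from scipy.optimize import minimize
from scipy.ndimage import map_coordinates
d=pickle.load(open("v0.pkl","rb"))
print([(n,(-d[n]["R"].T@d[n]["t"]).round()) for n in d])
def W(v):
    im=v["color"].astype(float); return im[:,:,2]  # blue channel: rim pale vs wood
print(d["top"]["color"][215:238,336], )
g={n:W(d[n]) for n in d}
def cost(p,views,z=18,rings=(0,1,2)):
    tot=0
    for n in views:
        R=ringpts(p[0],p[1],p[2],z if len(p)<4 else p[3])
        for i in (rings if n=="top" else (0,1)):
            uv=proj(d[n],R[i]); tot-=map_coordinates(g[n],[uv[:,1],uv[:,0]],order=1).mean()
    return tot
m=atz(d["top"],(336.3,226),18); print(m)
for views in(["top"],["side"],["top","side"]):
  best=None
  for dx in range(-20,21,5):
    for dy in range(-20,21,5):
      for yw in np.radians([-12,-6,0,6,12]):
        c=cost((m[0]+90+dx,m[1]+dy,yw),views)
        if best is None or c<best[0]: best=(c,(m[0]+90+dx,m[1]+dy,yw))
  f=minimize(lambda q:cost((q[0],q[1],q[2]/100),views),[best[1][0],best[1][1],best[1][2]*100],method="Nelder-Mead",options=dict(initial_simplex=np.array([best[1][0],best[1][1],best[1][2]*100])+np.array([[0,0,0],[4,0,0],[0,4,0],[0,0,5]])))
  print(views,f.x[:2],np.degrees(f.x[2]/100),f.fun)
  if len(views)==2:
    f=minimize(lambda q:cost((q[0],q[1],q[2]/100,q[3]),views),[*f.x,18],method="Nelder-Mead",options=dict(initial_simplex=np.array([*f.x,18])+np.array([[0,0,0,0],[4,0,0,0],[0,4,0,0],[0,0,5,0],[0,0,0,4]])));print(f.x,f.fun)
    for n in d:
      sc=6; im=cv2.resize(d[n]["color"][:,:,::-1],None,fx=sc,fy=sc,interpolation=cv2.INTER_CUBIC)
      for R in ringpts(f.x[0],f.x[1],f.x[2]/100,f.x[3]):
        for u in proj(d[n],R): cv2.circle(im,tuple(int(q) for q in (u+.5)*sc),1,(0,0,255),-1)
      c=proj(d[n],[f.x[0]-40,f.x[1],20])[0]*sc; x,y=int(c[0]),int(c[1]); cv2.imwrite(f"pics/tray_{n}.png",im[y-200:y+200,x-300:x+300])
E
```

```text
[('side', array([  17., 1151.,  810.])), ('top', array([ 241.,  -27., 2020.]))]
[[232 165  94]
 [233 194 121]
 [246 240 175]
 [246 233 161]
 [227 177 110]
 [232 164  92]
 [236 169  96]
 [237 168  92]
 [239 172  98]
 [240 175  98]
 [238 170  96]
 [237 169  98]
 [237 169  95]
 [233 164  92]
 [234 166  94]
 [237 170  94]
 [234 167  94]
 [222 162 100]
 [246 233 161]
 [246 239 173]
 [228 187 118]
 [220 154  90]
 [124  76  43]]
[493.67207615 -46.68957754  18.        ]
['top'] [585.60235697 -50.5909891 ] -3.162228946742637 -411.09205794204286
['side'] [586.50589621 -51.8360329 ] -2.8985107492309097 -206.49450875413143
['top', 'side'] [585.88526446 -50.83708919] -3.2961166526775245 -616.8448103966197
[585.5872907  -50.56461433  -5.48503978  18.77877576] -617.3935474971516
```

View pics/tray_top.png

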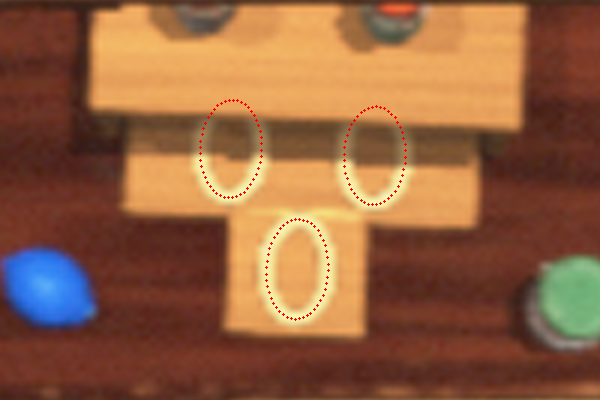

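View pics/tray_side.png

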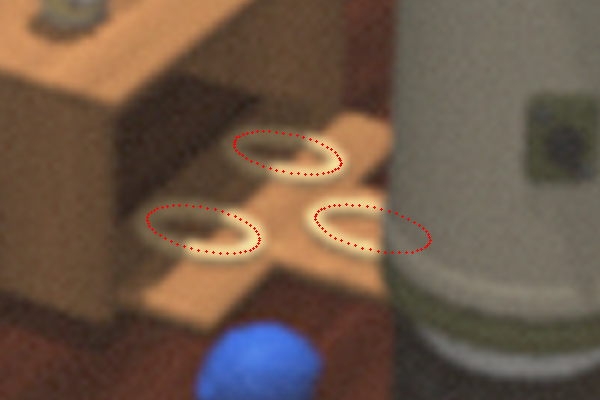

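```bash
python3 - <<'E'
from h import *
import pickle
d=pickle.load(open("v0.pkl","rb"));T,S=d["top"],d["side"]
crop=lambda x,y:(200+x/3,165+y/3)
print("jam lid",atz(T,crop(550,196),94).round(),"tin",atz(T,crop(96,193),58).round(),"jarc",atz(T,crop(76,108),106).round(),"flat",atz(T,crop(644,65),23).round(),"shelf edge",atz(T,(300,181.5),457).round(),atz(T,crop(400,48),457).round(),"micro foot",atz(T,crop(735,215),0).round(),atz(T,crop(720,215),250).round())
print("riser edge top z154",[atz(T,crop(*p),154).round() for p in((306,103),(522,113))], "worktop front", atz(T,crop(400,247),0).round())
print("blue",[atz(T,b[0],28).round() for b in blobs(T,True)])
# ellipsoid silhouette fit
def silh(v,c,yaw,z):
    A=np.diag([39.**2,27.5**2,27.5**2]); R=Ro.from_euler('z',yaw).as_matrix()
    Q=np.zeros((4,4)); cc=np.array([*c,z,1]); Q[:3,:3]=R@A@R.T; Q=Q-0; Qd=np.block([[R@A@R.T,np.zeros((3,1))],[np.zeros((1,3)),np.zeros((1,1))]])-np.outer(cc,cc)
    P=v["camera_matrix"]@np.c_[v["R"],v["t"]]; C=P@Qd@P.T
    return np.linalg.inv(C)
from scipy.optimize import minimize
def soft(v,c):
    im=v["color"].astype(float); s=np.clip((np.minimum(im[:,:,0],im[:,:,1])-im[:,:,2]-25)/70,0,1); return s
from scipy.special import expit
yy,xx=np.mgrid[0:400,0:640]
def cost(p,vs,rois):
    t=0
    for v,c0 in zip(vs,rois):
        s=v["_s"]; x0,y0=int(c0[0]),int(c0[1]); sl=(slice(y0-13,y0+14),slice(x0-13,x0+14))
        C=silh(v,p[:2],p[2]/30,p[3]); X=np.stack([xx[sl],yy[sl],np.ones((27,27))],-1)
        q=np.einsum('...i,ij,...j',X,C,X); g=np.linalg.norm((2*X@C)[...,:2],axis=-1)
        k=np.sign(np.einsum('i,ij,j',[*c0,1],C,[*c0,1]))
        t+=((expit(4*k*q/g)-s[sl])**2).sum()
    return t
for v in(T,S): v["_s"]=soft(v,0)
L=[((568,355),-22,(248.1,210.1),(263.4,321.9)),((467,282),-53,(263.7,232.1),(305.6,318.4)),((540,-380),-51,(409.7,215.1),None)]
for xy,h,ct,cs in L:
    for vs,ro in (([T],[ct]),([T,S],[ct,cs])):
        if ro[-1] is None: continue
        free=len(vs)==2
        for s0 in (np.array([*xy,np.radians(h)*30,28.]),):
            f=minimize(lambda p:cost(p if free else [*p[:3],28],vs,ro),s0,method="Nelder-Mead",options=dict(initial_simplex=s0+np.array([[0,0,0,0],[6,0,0,0],[0,6,0,0],[0,0,8,0],[0,0,0,6]]),maxiter=600))
            print(len(vs),f.x[:2].round(1),np.degrees(f.x[2]/30).round(1),f.x[3].round(1) if free else '',f.fun.round(2))
E
```

```text
jam lid [ 464. -251.   94.] tin [477. 419.  58.] jarc [596. 442. 106.] flat [ 673. -409.   23.] shelf edge [601.  88. 457.] [602. -33. 457.] micro foot [ 444. -542.    0.] [ 419. -458.  250.]
riser edge top z154 [array([592., 101., 154.]), array([ 576., -208.,  154.])] worktop front [398. -33.   0.]
blue [array([481., 142.,  28.])]
1 [568.7 355.8] -23.2  2.57
2 [569.4 354.8] -31.9 32.3 31.21
1 [466.7 282.6] -46.8  3.05
2 [467.6 281.7] -51.4 32.3 26.84
1 [ 540.6 -381.5] -52.0  2.41
```

```bash
python3 - <<'E'
from h import *
import pickle
d=pickle.load(open("v0.pkl","rb"));T,S=d["top"],d["side"]
for z in(239,300,350,400,450,500,550,600,650,700): print(z,proj(S,[204,564,z]).round(),proj(T,[204,564,z]).round())
def c(v,x,y,n,h=22,k=12): cv2.imwrite(n,cv2.resize(v["color"][y-h:y+h,x-h:x+h,::-1],None,fx=k,fy=k,interpolation=cv2.INTER_CUBIC)); return cv2.imread(n)
a=c(T,256,221,"pics/a.png");b=c(S,285,320,"pics/b.png",30,9)[:528,:528];e=c(T,410,215,"pics/e.png",11,24)
cv2.imwrite("pics/crops.png",cv2.resize(np.hstack([cv2.resize(q,(528,528)) for q in(a,e)]),(800,400)));cv2.imwrite("pics/cropB.png",b)
E
```

```text
239 [[358. 354.]] [[182. 293.]]
300 [[360. 329.]] [[177. 293.]]
350 [[362. 307.]] [[172. 294.]]
400 [[364. 284.]] [[168. 294.]]
450 [[365. 260.]] [[162. 294.]]
500 [[367. 235.]] [[157. 295.]]
550 [[369. 208.]] [[151. 295.]]
600 [[372. 180.]] [[144. 296.]]
650 [[374. 150.]] [[137. 296.]]
700 [[376. 118.]] [[130. 297.]]
```

View pics/crops.png

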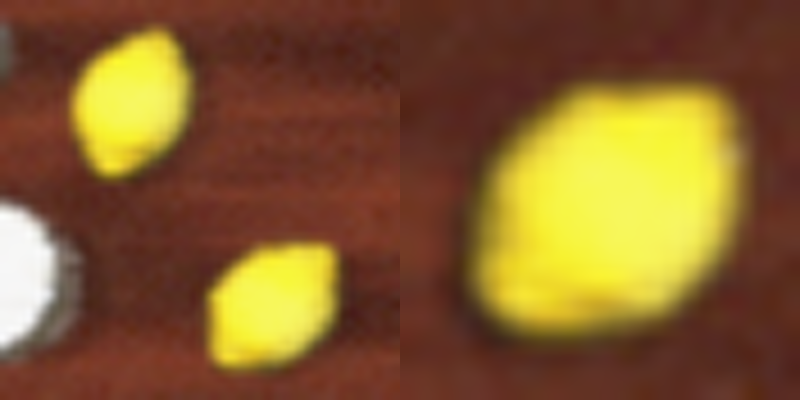

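View pics/cropB.png

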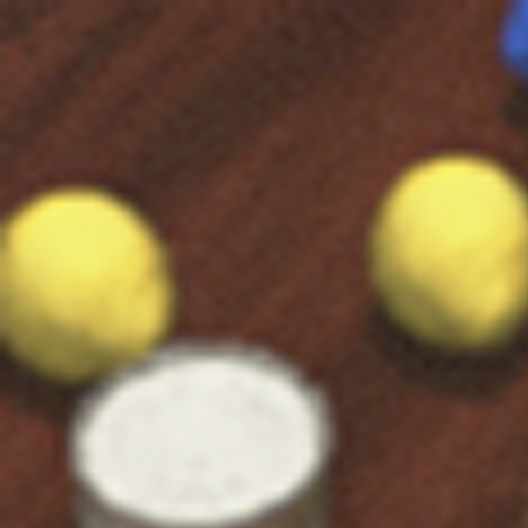

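```bash
cat > m.py <<'E'
import numpy as np,json,sys
from scipy.spatial.transform import Rotation as Ro
def tool(th,psi):
    th,psi=np.radians([th,psi]); z=np.array([np.cos(psi)*np.sin(th),np.sin(psi)*np.sin(th),-np.cos(th)]); y=np.array([-np.sin(psi),np.cos(psi),0]); return np.array([np.cross(y,z),y,z]).T
def pose(c,th,psi,back=0,ahead=9):
    R=tool(th,psi); return np.array(c,float)+R[:,2]*(ahead-back),R
def rel(cur,tgt):
    (p,R),(q,Q)=cur,tgt; return np.r_[R.T@(q-p)/1000,Ro.from_matrix(R.T@Q).as_rotvec(degrees=True)]
def meas():
    from bench import sensors
    s=sensors.sense(); return s,(s["tool_pos"],Ro.from_euler('xyz',s["tcp_rot"],degrees=True).as_matrix())
def app(cur,row): # pose after round-number row
    p,R=cur; return p+R@np.array(row[:3])*1000, R@Ro.from_rotvec(row[3:],degrees=True).as_matrix()
A=(569,355.5,28);B=(467,282.3,28);C=(540.5,-381,28)
cup0=(589,4.2,43);cup1=(582.9,-105.6,43);cup2=(496.1,-45.7,43)
E
python3 - <<'E'
from m import *
np.set_printoptions(suppress=True,precision=4)
cur=(np.array([203.913,564.292,239.292]),Ro.from_euler('xyz',[180,0,160.130],degrees=True).as_matrix())
t=pose(B,40,-46,100)
print(t[0],rel(cur,t))
E
```

```text
[426.3669 324.3768  97.71  ] [ -0.2908  -0.15     0.1416   9.1185 -39.293   25.0528]
```

Call:
move_arm(
  rows=[
    [[-0.1,-0.05,0.02,3,-13,8],[-0.2,-0.1,0.07,6,-26,17],[-0.291,-0.15,0.1415,9.1,-39.3,25.05],[-0.291,-0.15,0.1415,9.1,-39.3,25.05],[-0.291,-0.15,0.1415,9.1,-39.3,25.05],[-0.291,-0.15,0.1415,9.1,-39.3,25.05],[-0.291,-0.15,0.1415,9.1,-39.3,25.05],[-0.291,-0.15,0.1415,9.1,-39.3,25.05],[-0.291,-0.15,0.1415,9.1,-39.3,25.05],[-0.291,-0.15,0.1415,9.1,-39.3,25.05],[-0.291,-0.15,0.1415,9.1,-39.3,25.05],[-0.291,-0.15,0.1415,9.1,-39.3,25.05]],
  ],
  grip=0.9,
  newtons=40,
)

```text
time: 1.3
tool_pos: [426.5, 325.9, 98.9]
tcp_rot: [179.8, 40.0, 134.0]
ft_force: [-0.3, 0.8, -0.2]
finger_gap: 77.2
```

```bash
python3 - <<'E'
from bench import viewer
from m import *
import cv2,pickle
s,c=meas(); print(s["joint_pos"].round(2),s["tool_pos"],s["time"])
pickle.dump([(s["joint_pos"],*c)],open("kin.pkl","wb"))
for n in("side","top"):
    v=viewer.snapshot(n);im=v["color"][:,:,::-1]
    cv2.imwrite(f"pics/{n}1.png",cv2.resize(im[170:370,200:460] if n=="side" else im[165:330,200:460],None,fx=3,fy=3,interpolation=cv2.INTER_CUBIC))
E
```

```text
[ 56.19  13.95 102.78 -40.18  76.93  26.45] [426.50728315 325.92628723  98.91168928] 1.3
```

View pics/side1.png

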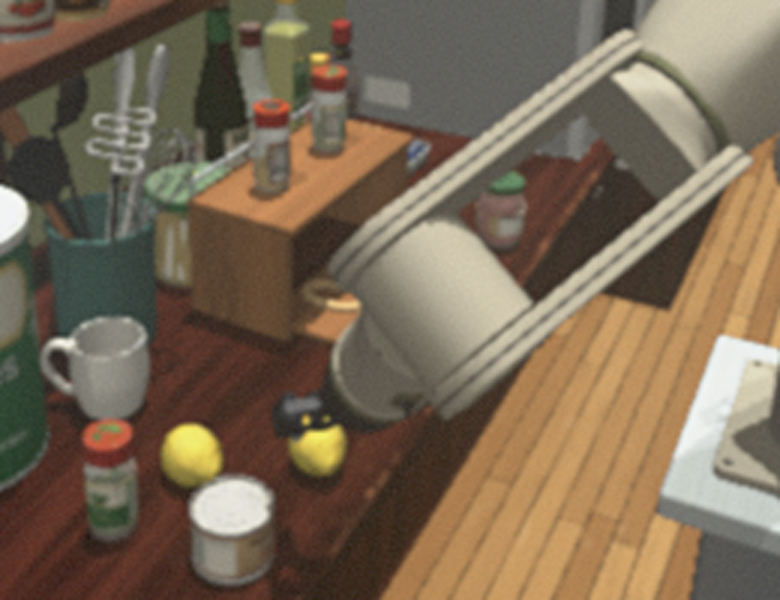

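View pics/top1.png

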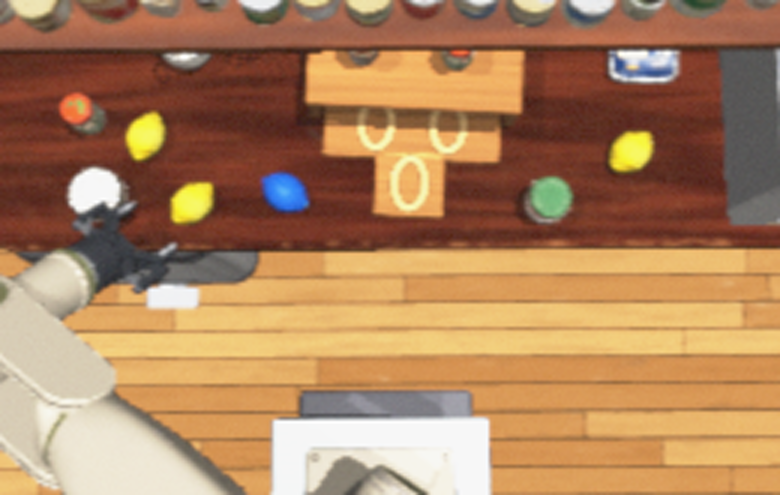

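Call:
move_arm(
  rows=[
    [[0,0,0.03,0,0,0],[0,0,0.055,0,0,0],[0,0,0.075,0,0,0],[0,0,0.09,0,0,0],[0,0,0.1,0,0,0],[0,0,0.1,0,0,0],[0,0,0.1,0,0,0]],
  ],
)

```text
time: 2.1
tool_pos: [471.4, 278.6, 21.7]
tcp_rot: [179.9, 40.0, 134.0]
ft_force: [0.8, 0.1, 0.4]
finger_gap: 76.6
```

```bash
python3 - <<'E'
from bench import viewer
from m import *
from h import proj
import cv2,pickle
s,c=meas(); print(s["joint_pos"].round(2),s["tool_pos"],s["time"],s["ft_force"],s["wrist_torque"])
print(pose(B,40,-46,0)[0])
k=pickle.load(open("kin.pkl","rb"));k.append((s["joint_pos"],*c));pickle.dump(k,open("kin.pkl","wb"))
ims=[]
for n in("side","top"):
    v=viewer.snapshot(n);im=v["color"][:,:,::-1];u=proj(v,B)[0].astype(int)
    ims.append(cv2.resize(im[u[1]-33:u[1]+33,u[0]-33:u[0]+33],(400,400),interpolation=cv2.INTER_CUBIC))
cv2.imwrite("pics/gB.png",np.hstack(ims))
E
```

```text
[ 49.45  19.66 105.73 -44.15  66.77  28.04] [471.44631205 278.5706584   21.68560674] 2.1 [0.77877543 0.14041842 0.35413781] [0.23323236 0.20962388 0.06031119]
[471.01866014 278.1385556   21.10560001]
```

View pics/gB.png

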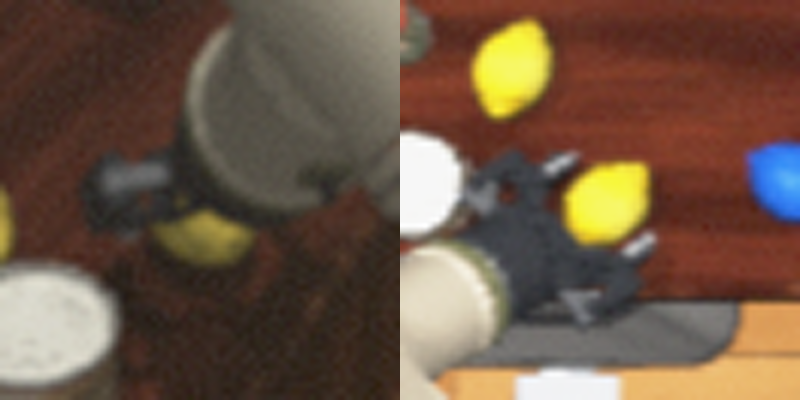

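Call:
move_arm(
  rows=[
    [[0,0,0,0,0,0],[0,0,0,0,0,0],[0,0,0,0,0,0],[0,0,0,0,0,0],[0,0,0,0,0,0],[0,0,0,0,0,0]],
  ],
  grip=0,
  newtons=40,
)

```text
time: 2.8
tool_pos: [471.6, 278.9, 22.3]
tcp_rot: [179.9, 40.0, 133.9]
ft_force: [-2.4, -0.2, 6.7]
finger_gap: 52.3
```

```bash
python3 - <<'E'
from m import *
import pickle
from scipy.optimize import least_squares
k=pickle.load(open("kin.pkl","rb"))
q0=np.array([65.2376,7.5139,85.3315,0,87.26,-4.893]);k=[(q0,np.array([203.688,563.793,238.235]),Ro.from_euler('xyz',[-179.895,0,160.13],degrees=True).as_matrix())]+k
# model: sequential rotations
def fk(q,P):
    a1,z0,L2,ax,L3,D=P; q=np.radians(q)
    Rz=lambda a:Ro.from_euler('z',a).as_matrix();Ry=lambda a:Ro.from_euler('y',a).as_matrix()
    R=Rz(q[0]); p=R@[a1,0,z0]
    R=R@Ry(q[1]); p=p+R@[0,0,L2]
    R=R@Ry(q[2]); p=p+R@[ax,0,L3]   # j2+j3=90 -> forearm horizontal along local z
    R=R@Rz(q[3])@Ry(q[4]); p=p+R@[0,0,D]; R=R@Rz(q[5]); return p,R
f=least_squares(lambda P:np.r_[np.concatenate([fk(q,P)[0]-p for q,p,R in k]),(P[0]-0)*1e-3,(P[3])*1e-3],[0,300,400,0,400,300])
print(f.x.round(1),f.fun.round(2))
for q,p,R in k: print(np.round(fk(q,f.x)[1].T@R,2).tolist())
pickle.dump((k,f.x),open("kf.pkl","wb"))
E
```

```text
[ 10.3 165.2 516.5 135.9 527.3 276.3] [ 4.645e+01 -2.152e+01  7.600e-01  3.400e-01 -5.600e-01 -2.820e+00
 -2.000e-02  4.900e-01  2.070e+00  1.000e-02  1.400e-01]
[[-0.0, -1.0, -0.0], [1.0, -0.0, -0.0], [0.0, -0.0, 1.0]]
[[0.0, -1.0, -0.0], [1.0, 0.0, 0.0], [-0.0, 0.0, 1.0]]
[[0.0, -1.0, -0.0], [1.0, 0.0, -0.0], [-0.0, -0.0, 1.0]]
```

```bash
cat > kin.py <<'E'
from m import *
import pickle
from scipy.optimize import least_squares
Rz=lambda a:Ro.from_euler('z',a).as_matrix();Ry=lambda a:Ro.from_euler('y',a).as_matrix()
def fk(q,P):
    a1,z0,L2,ax,L3,D,b=P; q=np.radians(q)
    R=Rz(q[0]); p=R@[a1,b,z0]
    R=R@Ry(q[1]); p=p+R@[0,0,L2]
    R=R@Ry(q[2]); p=p+R@[ax,0,L3]
    R=R@Rz(q[3])@Ry(q[4]); p=p+R@[0,0,D]; R=R@Rz(q[5]+np.pi/2*-1); return p,R
def load(): return pickle.load(open("kf.pkl","rb"))
def refit(k):
    f=least_squares(lambda P:np.r_[np.concatenate([fk(q,P)[0]-p for q,p,R in k]),P[0]*1e-3,P[3]*1e-3],[0,300,400,0,400,300,0]); pickle.dump((k,f.x),open("kf.pkl","wb")); return f
LO=np.array([-169.43,-51.17,1.28,-76.62,0,-152.29]);HI=np.array([169.43,129.36,143.12,256.62,156.53,152.29])
def ik(t,q0):
    P=load()[1]
    def e(q):
        p,R=fk(q,P); return np.r_[(p-t[0])/10,Ro.from_matrix(R.T@t[1]).as_rotvec()*10]
    f=least_squares(e,np.clip(q0,LO+.01,HI-.01),bounds=(LO,HI)); return f.x,np.linalg.norm(f.fun)
E
python3 - <<'E'
from kin import *
k,_=load(); s,c=meas(); k.append((s["joint_pos"],*c)); f=refit(k); print(f.x.round(1),f.fun.round(2))
for q,p,R in k: print((fk(q,f.x)[1].T@R).round(2).tolist())
q=k[-1][0]
for th in(35,38,40,45):
  for nm,cup in(("c1",cup1),("c0",cup0),("c2",cup2)):
    for back in(0,60,110):
      x,e=ik(pose(cup,th,-3.2,back),[cup[1]/9,10,115,-10,60,-80]); print(th,nm,back,x.round(),e.round(2))
E
```

```text
[  0.  318.1 369.1  61.6 553.4 356.8  51.2] [-0.   -0.    0.    0.    0.   -0.   -0.   -0.    0.   -0.   -0.    0.
  0.    0.06]
[[-1.0, 0.0, 0.0], [-0.0, -1.0, -0.0], [0.0, -0.0, 1.0]]
[[-1.0, -0.0, -0.0], [0.0, -1.0, -0.0], [-0.0, 0.0, 1.0]]
[[-1.0, -0.0, -0.0], [0.0, -1.0, -0.0], [-0.0, -0.0, 1.0]]
[[-1.0, -0.0, -0.0], [0.0, -1.0, 0.0], [-0.0, 0.0, 1.0]]
35 c1 0 [-21.  -5. 129.  25.  25.  52.] 0.0
35 c1 60 [-23. -18. 134.  21.  33.  56.] 0.0
35 c1 110 [-25. -29. 137.  19.  41.  58.] 0.0
35 c0 0 [  13.    1.  131.  -77.   29. -152.] 6.65
35 c0 60 [  16.  -11.  138.  -77.   34. -152.] 6.94
35 c0 110 [  21.  -20.  143.  -77.   40. -152.] 7.35
35 c2 0 [-16. -24. 143.  15.  29.  66.] 0.28
35 c2 60 [-17. -36. 143.  10.  45.  71.] 1.04
35 c2 110 [-18. -46. 143.   9.  57.  72.] 1.41
38 c1 0 [-22.  -6. 131.  32.  22.  44.] 0.0
38 c1 60 [-24. -20. 137.  26.  30.  51.] 0.0
38 c1 110 [-26. -33. 140.  22.  39.  54.] 0.0
38 c0 0 [  13.    1.  131.  -77.   30. -152.] 6.46
38 c0 60 [  17.  -11.  138.  -77.   34. -152.] 6.67
38 c0 110 [  22.  -19.  143.  -77.   41. -152.] 7.02
38 c2 0 [-17. -24. 1
[... 276 characters left out ...]
31.  -77.   30. -152.] 6.36
40 c0 60 [  17.  -11.  138.  -77.   34. -152.] 6.52
40 c0 110 [  22.  -19.  143.  -77.   42. -152.] 6.81
40 c2 0 [-17. -24. 143.  17.  29.  64.] 1.08
40 c2 60 [-18. -36. 143.  11.  45.  69.] 1.99
40 c2 110 [-19. -46. 143.  10.  58.  70.] 2.48
45 c1 0 [-24.  -7. 136.  61.  16.  15.] 0.0
45 c1 60 [-26. -24. 143.  43.  24.  33.] 0.0
45 c1 110 [-29. -34. 143.  30.  38.  45.] 0.91
45 c0 0 [  13.    1.  131.  -77.   31. -152.] 6.18
45 c0 60 [  17.  -11.  139.  -77.   35. -152.] 6.19
45 c0 110 [  24.  -18.  143.  -77.   44. -152.] 6.36
45 c2 0 [-18. -24. 143.  20.  28.  60.] 1.89
45 c2 60 [-19. -36. 143.  13.  46.  67.] 2.94
45 c2 110 [-20. -45. 143.  11.  58.  68.] 3.54
```

```bash
sed -i 's/np.pi\/2\*-1/np.pi\/2/' kin.py; python3 - <<'E'
from kin import *
s,c=meas(); q=s["joint_pos"]; print(q.round(1)); P=load()[1]; print((fk(q,P)[1].T@c[1]).round(2).tolist())
import itertools
for th in(36,38,40):
  for nm,cup in(("c1",cup1),("c0",cup0)):
    for back in(0,60,110):
     for st in([cup[1]/9-5,0,130,25,25,-120],[cup[1]/9-5,0,130,-30,25,-60]):
      x,e=ik(pose(cup,th,-3.2,back),st); 
      if e<.1: print(th,nm,back,x.round(),e.round(2))
for nm,c_,ps in(("c2",cup2,-3.2),("C",C,-48),("A",A,-23)):
  for th in (15,20,25,30):
    for back in (0,60,100):
      x,e=ik(pose(c_,th,ps,back),[np.degrees(np.arctan2(c_[1],c_[0])),0,120,0,50,-90]); print(nm,th,back,x.round(),e.round(2))
E
```

```text
[ 49.5  19.6 105.7 -44.2  66.8  28. ]
[[1.0, 0.0, 0.0], [-0.0, 1.0, -0.0], [-0.0, 0.0, 1.0]]
36 c1 0 [ -21.   -6.  130.   27.   24. -130.] 0.0
36 c1 0 [ -21.   -6.  130.   27.   24. -130.] 0.0
36 c1 60 [ -23.  -19.  135.   22.   32. -126.] 0.0
36 c1 60 [ -23.  -19.  135.   22.   32. -126.] 0.0
36 c1 110 [ -25.  -30.  138.   20.   40. -123.] 0.0
36 c1 110 [ -25.  -30.  138.   20.   40. -123.] 0.0
36 c0 0 [ -5.  -7. 131.   4.  20. -95.] 0.0
36 c0 0 [ -5.  -7. 131.   4.  20. -95.] 0.0
36 c0 60 [ -6. -20. 136.   3.  29. -94.] 0.0
36 c0 60 [ -6. -20. 136.   3.  29. -94.] 0.0
36 c0 110 [ -6. -32. 139.   2.  37. -94.] 0.0
36 c0 110 [ -6. -32. 139.   2.  37. -94.] 0.0
38 c1 0 [ -22.   -6.  131.   32.   22. -136.] 0.0
38 c1 0 [ -22.   -6.  131.   32.   22. -136.] 0.0
38 c1 60 [ -24.  -20.  137.   26.   30. -129.] 0.0
38 c1 60 [ -24.  -20.  137.   26.   30. -129.] 0.0
38 c1 110 [ -26.  -33.  140.   22.   39. -126.] 0.0
38 c1 110 [ -26.  -33.  140.   22.   39. -126.] 0.0
38 c0 0 [ -5.  -7. 132.   5.  17. -96.] 0.0
38 c0 0 [ -5.  -7. 132.   5.  17. -96.] 0.0
38 c0 60 [ -6. -22. 138.   3.  26. -9
[... 1691 characters left out ...]
 100 [-36.  -3. 114.  -7.  45. -74.] 0.0
C 30 0 [-37.   9. 114. -12.  28. -69.] 0.0
C 30 60 [-36.  -1. 118. -11.  34. -71.] 0.0
C 30 100 [-35.  -7. 119. -10.  39. -71.] 0.0
A 15 0 [ 34.  24.  92. -15.  57. -26.] 0.0
A 15 60 [ 35.  18.  92. -14.  63. -26.] 0.0
A 15 100 [ 36.  15.  91. -14.  67. -26.] 0.0
A 20 0 [ 36.  23.  94. -21.  55. -20.] 0.0
A 20 60 [ 38.  17.  95. -20.  60. -20.] 0.0
A 20 100 [ 39.  14.  94. -20.  64. -20.] 0.0
A 25 0 [ 39.  22.  96. -28.  53. -13.] 0.0
A 25 60 [ 41.  16.  97. -27.  58. -14.] 0.0
A 25 100 [ 42.  13.  97. -26.  62. -14.] 0.0
A 30 0 [ 41.  22.  98. -35.  51.  -6.] 0.0
A 30 60 [ 44.  16.  99. -33.  57.  -7.] 0.0
A 30 100 [ 46.  12.  99. -32.  61.  -7.] 0.0
```

```bash
python3 - <<'E'
from kin import *
np.set_printoptions(suppress=True,precision=4)
Bc=pose(B,40,-46,0); 
up=(Bc[0]+[0,0,100],Bc[1]); print(rel(Bc,up))
pre=pose(cup1,38,-3.2,110); print(pre[0],rel(up,pre))
mid=pose((500,80,150),39,-25,0); print(rel(up,mid))
q=load()[0][-1][0]
for a in np.linspace(0,1,8):
    p=up[0]*(1-a)+pre[0]*a; R=up[1]@Ro.from_rotvec(a*Ro.from_matrix(up[1].T@pre[1]).as_rotvec()).as_matrix(); q,e=ik((p,R),q); print(q.round(),e.round(2))
E
```

```text
[-0.0643  0.     -0.0766  0.      0.      0.    ]
[ 520.8151 -102.1289  122.5891] [ -0.237   -0.2283   0.1969 -26.9362   1.9061 -33.2635]
[ -0.1427  -0.1148   0.0912 -13.3578   0.9888 -16.2043]
[ 49.  10. 105. -42.  75.  20.] 0.0
[ 45.   0. 115. -44.  67.  13.] 0.0
[ 38. -10. 124. -44.  60.   3.] 0.0
[ 29. -20. 132. -42.  52. -12.] 0.0
[ 17. -29. 139. -34.  44. -32.] 0.0
[  3. -36. 143. -19.  38. -61.] 0.0
[-12. -38. 143.   3.  36. -95.] 0.01
[ -26.  -33.  140.   22.   39. -126.] 0.0
```

Call:
move_arm(
  rows=[
    [[-0.0161,0,-0.0192,0,0,0],[-0.0321,0,-0.0383,0,0,0],[-0.0482,0,-0.0575,0,0,0],[-0.0643,0,-0.0766,0,0,0],[-0.0643,0,-0.0766,0,0,0],[-0.0643,0,-0.0766,0,0,0]],
  ],
)

```text
time: 3.4
tool_pos: [471.3, 278.5, 121.4]
tcp_rot: [179.9, 40.0, 133.9]
ft_force: [0.0, -0.0, -2.0]
finger_gap: 52.5
```

```bash
python3 - <<'E'
from kin import *
from bench import viewer
from h import proj
import cv2
np.set_printoptions(suppress=True,precision=4)
Bc=pose(B,40,-46,0); 
up=(Bc[0]+[0,0,100],Bc[1]); 
pre=pose(cup1,38,-3.2,110)
q0=meas()[0]["joint_pos"]
for mid in (pose((530,90,125),34,-25,0),pose((535,60,125),36,-20,0)):
  print(rel(up,mid),rel(mid,pre)); q=q0
  for u,w in((up,mid),(mid,pre)):
   for a in np.linspace(0,1,5):
    p=u[0]*(1-a)+w[0]*a; R=u[1]@Ro.from_rotvec(a*Ro.from_matrix(u[1].T@w[1]).as_rotvec()).as_matrix(); q,e=ik((p,R),q); print(q.round(),e.round(2))
ims=[]
for n in("side","top"):
    v=viewer.snapshot(n);im=v["color"][:,:,::-1];u=proj(v,np.array(B)+[0,0,100])[0].astype(int)
    ims.append(cv2.resize(im[u[1]-25:u[1]+25,u[0]-25:u[0]+25],(400,400),interpolation=cv2.INTER_CUBIC))
cv2.imwrite("pics/gB2.png",np.hstack(ims))
E
```

```text
[ -0.1364  -0.0865   0.1191 -12.6438   5.9327 -16.7789] [ -0.0591  -0.178    0.0337 -12.8163  -3.9516 -17.6401]
[ 49.  10. 105. -42.  75.  20.] 0.0
[ 44.   2. 113. -42.  68.  12.] 0.0
[ 37.  -5. 119. -41.  61.   1.] 0.0
[ 28. -11. 124. -38.  54. -12.] 0.0
[ 18. -16. 128. -32.  47. -29.] 0.0
[ 18. -16. 128. -32.  47. -29.] 0.0
[  9. -24. 134. -25.  41. -47.] 0.0
[ -1. -30. 138. -12.  37. -70.] 0.0
[-14. -33. 140.   5.  36. -98.] 0.0
[ -26.  -33.  140.   22.   39. -126.] 0.0
[ -0.1557  -0.1032   0.1351 -16.0104   3.9311 -20.4924] [ -0.0327  -0.1572   0.0177 -10.111   -1.9856 -13.4178]
[ 49.  10. 105. -42.  75.  20.] 0.0
[ 43.   1. 114. -43.  67.  11.] 0.0
[ 35.  -8. 122. -42.  58.  -1.] 0.0
[ 25. -15. 128. -39.  49. -18.] 0.0
[ 13. -21. 132. -29.  41. -40.] 0.0
[ 13. -21. 132. -29.  41. -40.] 0.0
[  4. -27. 136. -20.  37. -58.] 0.0
[ -5. -31. 139.  -6.  35. -80.] 0.0
[ -16.  -33.  140.    9.   36. -104.] 0.0
[ -26.  -33.  140.   22.   39. -126.] 0.0
```

View pics/gB2.png

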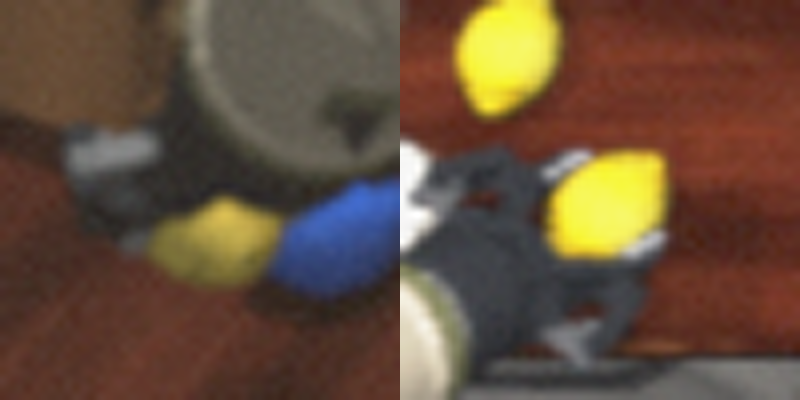

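Call:
move_arm(
  rows=[
    [[-0.03,-0.02,0.027,-2.8,1.3,-3.7],[-0.07,-0.043,0.06,-6.3,3,-8.4],[-0.11,-0.07,0.095,-10,4.7,-13.4],[-0.136,-0.0865,0.119,-12.6,5.9,-16.8],[-0.156,-0.115,0.135,-15.5,5,-20],[-0.176,-0.143,0.15,-18.4,4.4,-23.5],[-0.196,-0.172,0.166,-21.3,3.5,-26.7],[-0.216,-0.2,0.181,-24,2.7,-30],[-0.237,-0.2283,0.1969,-26.94,1.91,-33.26],[-0.237,-0.2283,0.1969,-26.94,1.91,-33.26],[-0.237,-0.2283,0.1969,-26.94,1.91,-33.26],[-0.237,-0.2283,0.1969,-26.94,1.91,-33.26],[-0.237,-0.2283,0.1969,-26.94,1.91,-33.26],[-0.237,-0.2283,0.1969,-26.94,1.91,-33.26],[-0.237,-0.2283,0.1969,-26.94,1.91,-33.26]],
  ],
)

```text
time: 5.0
tool_pos: [520.3, -101.4, 121.1]
tcp_rot: [179.9, 37.8, 176.7]
ft_force: [-1.1, 0.5, -0.6]
finger_gap: 52.6
```

```bash
python3 - <<'E'
from kin import *
from bench import viewer
from h import proj
import cv2
np.set_printoptions(suppress=True,precision=4)
s,c=meas(); print(s["joint_pos"].round(1),s["tool_pos"],s["tcp_rot"],s["ft_force"],s["finger_gap"])
t=pose(cup1,38,-3.2,110);print(t[0],rel(c,t),rel(c,pose(cup1,38,-3.2)))
ims=[]
for n in("side","top"):
    v=viewer.snapshot(n);im=v["color"][:,:,::-1];u=proj(v,(530,-80,80))[0].astype(int)
    ims.append(cv2.resize(im[u[1]-40:u[1]+40,u[0]-40:u[0]+40],(400,400),interpolation=cv2.INTER_CUBIC))
cv2.imwrite("pics/p1.png",np.hstack(ims))
E
```

```text
[ -25.9  -32.4  140.1   22.3   38.9 -125.9] [ 520.2957 -101.3631  121.0693] [179.8701  37.8445 176.687 ] [-1.0638  0.5402 -0.6409] 52.58208971473581
[ 520.8151 -102.1289  122.5891] [-0.0014 -0.0007 -0.0009  0.0605 -0.1554 -0.0893] [-0.0017 -0.0008  0.1091  0.0605 -0.1554 -0.0893]
```

View pics/p1.png

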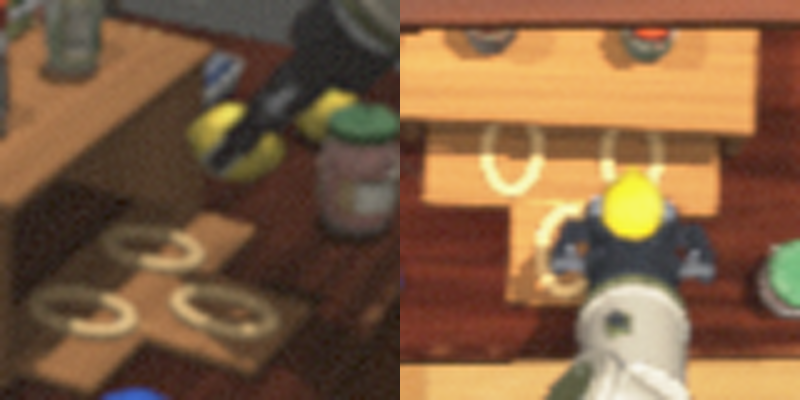

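```bash
python3 - <<'E'
from h import *
from bench import viewer
from m import *
from scipy.optimize import minimize
from scipy.ndimage import map_coordinates
v=viewer.snapshot("side"); g=v["color"][:,:,2].astype(float); g-=cv2.GaussianBlur(g,(0,0),5)
import pickle; T=pickle.load(open("v0.pkl","rb"))["top"]; gT=T["color"][:,:,2].astype(float); gT-=cv2.GaussianBlur(gT,(0,0),5)
for z in(14,17,20):
  for L in ([(v,g)],[(T,gT)],[(v,g),(T,gT)]):
    def cost(q): return -sum(map_coordinates(G,[u[:,1],u[:,0]],order=1).mean() for V,G in L for R in ringpts(q[0],q[1],q[2]/100,z) for u in [proj(V,R)])
    s=np.array([586,-50.7,-5.6]); f=minimize(cost,s,method="Nelder-Mead",options=dict(initial_simplex=s+np.array([[0,0,0],[4,0,0],[0,4,0],[0,0,5]])))
    print(z,len(L),f.x[:2].round(1),np.degrees(f.x[2]/100).round(1),f.fun.round(1))
for n in("side","top"):
    w=viewer.snapshot(n)
    for b in blobs(w): print(n,b[0].round(1),b[1])
    for zz in (0,): print("pred lemon",proj(w,np.array([520.3,-101.4,121.1])-9*tool(38,-3.2)[:,2]).round(1))
E
```

```text
14 1 [590.2 -57.3] -3.5 -79.1
14 1 [586.1 -50.5] -3.1 -131.1
14 2 [587.3 -51.8] -3.5 -191.2
17 1 [588.3 -52.8] -3.4 -79.1
17 1 [585.6 -50.6] -3.1 -131.2
17 2 [586.4 -50.9] -3.3 -206.8
20 1 [586.2 -48.3] -3.5 -78.9
20 1 [585.2 -50.5] -3.1 -131.2
20 2 [585.9 -50.1] -3.2 -207.1
side [337.5 230. ] [333 226  11  10  56]
side [263.3 320.7] [254 311  20  21 298]
side [ 35.7 360. ] [ 31 356  11   9  50]
pred lemon [[342.1 234.2]]
top [248.1 210. ] [242 203  13  16 152]
top [349.1 216.7] [343 209  12  15 128]
top [409.7 215.1] [403 209  15  13 155]
pred lemon [[349.1 217.8]]
```

Call:
move_arm(
  rows=[
    [[0,0,0.02,0,0,0],[0,0,0.045,0,0,0],[-0.001,-0.0007,0.07,0,0,0],[-0.0015,-0.0007,0.088,0,0,0],[-0.0015,-0.0007,0.1,0,0,0],[-0.0015,-0.0007,0.108,0,0,0],[-0.0015,-0.0007,0.108,0,0,0],[-0.0015,-0.0007,0.108,0,0,0]],
  ],
)

```text
time: 6.05
tool_pos: [589.1, -106.2, 38.7]
tcp_rot: [180.0, 38.0, 176.8]
ft_force: [0.6, -2.2, -0.9]
finger_gap: 52.2
```

```bash
python3 - <<'E'
from kin import *
from bench import viewer
from h import proj
import cv2
np.set_printoptions(suppress=True,precision=4)
s,c=meas(); print(s["joint_pos"].round(1),s["tool_pos"],s["tcp_rot"],s["ft_force"],s["finger_gap"])
t=pose(cup1,38,-3.2,0);print(t[0],c[0]-t[0])
ims=[]
for n in("side","top"):
    v=viewer.snapshot(n);im=v["color"][:,:,::-1];u=proj(v,(560,-80,60))[0].astype(int)
    ims.append(cv2.resize(im[u[1]-30:u[1]+30,u[0]-30:u[0]+30],(400,400),interpolation=cv2.INTER_CUBIC))
cv2.imwrite("pics/p2.png",np.hstack(ims))
E
```

```text
[ -22.    -6.6  131.2   32.1   22.  -135.3] [ 589.0634 -106.2149   38.6624] [179.9929  38.0237 176.8447] [ 0.6269 -2.1567 -0.8618] 52.239623340173964
[ 588.4323 -105.9093   35.9079] [ 0.6311 -0.3056  2.7545]
```

View pics/p2.png

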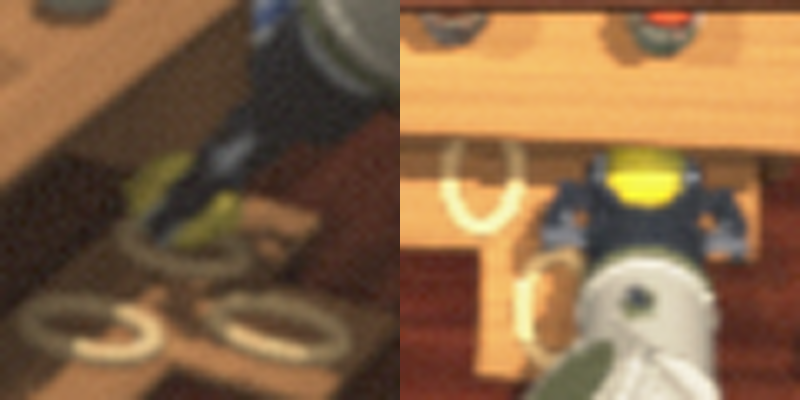

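Call:
move_arm(
  rows=[
    [[0.0012,0,0.0016,0,0,0],[0.0012,0,0.0016,0,0,0],[0.0012,0,0.0016,0,0,0]],
  ],
)

```text
time: 6.45
tool_pos: [589.3, -106.8, 37.3]
tcp_rot: [-180.0, 38.1, 176.8]
ft_force: [-0.4, -0.2, 4.8]
finger_gap: 52.5
```

Call:
move_arm(
  rows=[
    [[0,0,0,0,0,0],[0,0,0,0,0,0],[0,0,0,0,0,0],[0,0,0,0,0,0],[0,0,0,0,0,0],[0,0,0,0,0,0]],
  ],
  grip=0.85,
)

```text
time: 7.05
tool_pos: [588.7, -106.6, 36.4]
tcp_rot: [180.0, 38.0, 176.8]
ft_force: [-0.4, -0.1, 0.4]
finger_gap: 72.7
```

Call:
move_arm(
  rows=[
    [[0,0,-0.02,0,0,0],[0,0,-0.05,0,0,0],[0,0,-0.08,0,0,0],[0,0,-0.11,0,0,0],[0,0,-0.11,0,0,0]],
  ],
)

```text
time: 7.55
tool_pos: [522.4, -104.0, 128.6]
tcp_rot: [-179.8, 38.5, 176.9]
ft_force: [0.0, -0.5, 0.6]
finger_gap: 72.5
```

```bash
cat > look.py <<'E'
from kin import *
from bench import viewer
from h import *
import sys
np.set_printoptions(suppress=True,precision=4)
def look(name,pt,h=30,mark=None):
    ims=[]
    for n in("side","top"):
        v=viewer.snapshot(n);im=v["color"][:,:,::-1];u=proj(v,pt)[0].astype(int)
        ims.append(cv2.resize(im[u[1]-h:u[1]+h,u[0]-h:u[0]+h],(400,400),interpolation=cv2.INTER_CUBIC))
        for b in blobs(v): print(n,b[0].round(1),b[1][2:])
    cv2.imwrite(f"pics/{name}.png",np.hstack(ims))
def st():
    s,c=meas(); print(s["time"],s["joint_pos"].round(1),s["tool_pos"].round(1),s["tcp_rot"].round(1),s["ft_force"].round(1),s["finger_gap"]); return s,c
E
python3 - <<'E'
from look import *
s,c=st(); look("p3",(560,-60,50))
v=viewer.snapshot("side"); print(proj(v,cup1))
E
```

```text
7.55 [ -26.1  -33.2  140.    22.4   39.1 -126.1] [ 522.4 -104.   128.6] [-179.8   38.5  176.9] [ 0.  -0.5  0.6] 72.45056119148752
side [359.6 226. ] [12 11 56]
side [326.7 249. ] [ 16  15 161]
side [263.5 320.6] [ 20  20 299]
side [ 35.7 359.9] [11  9 46]
top [248.1 210. ] [ 13  16 152]
top [349.  207.6] [ 13  13 125]
top [409.7 215.1] [ 15  14 156]
[[325.6408 249.382 ]]
```

View pics/p3.png

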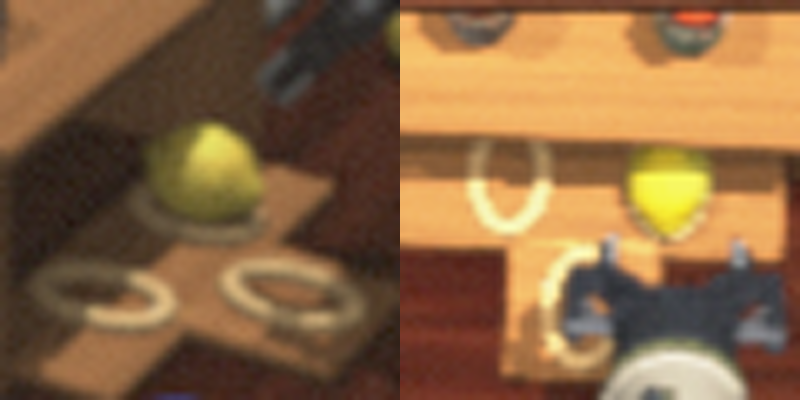

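```bash
cat >> look.py <<'E'
def chain(cur,tg,q,names=None):
    for t in tg: 
        r_=rel(cur,t); print(t[0].round(1),"row",r_.round(4).tolist())
    u=cur
    for t in tg:
        for a in (.33,.67,1):
            p=u[0]*(1-a)+t[0]*a; R=u[1]@Ro.from_rotvec(a*Ro.from_matrix(u[1].T@t[1]).as_rotvec()).as_matrix(); q,e=ik((p,R),q); print("   ",q.round(),e.round(2))
        u=t
def save(c): pickle.dump(c,open("cmd.pkl","wb"))
def cmd(): return pickle.load(open("cmd.pkl","rb"))
E
python3 - <<'E'
from look import *
c=app(pose(cup1,38,-3.2,110),[-.0003,-.0007,-.0004,0,0,0]); save(c)
s=meas()[0]
chain(c,[pose((530,90,125),34,-20,0),pose(A,30,-23,100)],s["joint_pos"])
E
```

```text
[534.7  88.3 117.5] row [0.0008, 0.1916, 0.0064, 9.8768, 3.9713, 13.5942]
[527.1 373.3 106.8] row [0.026, 0.4757, 0.0004, 11.0809, 7.9202, 16.4282]
    [-11. -33. 140.   2.  36. -93.] 0.0
    [  4. -27. 136. -17.  39. -61.] 0.0
    [ 17. -19. 129. -28.  44. -37.] 0.0
    [ 29.  -9. 122. -33.  50. -23.] 0.0
    [ 38.   2. 111. -33.  55. -13.] 0.0
    [ 46.  12.  99. -32.  61.  -7.] 0.0
```

Call:
move_arm(
  rows=[
    [[0,0.03,0.001,1.5,0.6,2],[0,0.07,0.002,3.5,1.4,5],[0,0.11,0.003,5.5,2.3,7.8],[0.0005,0.15,0.005,7.7,3.1,10.6],[0.0008,0.1916,0.0064,9.88,3.97,13.6],[0.005,0.24,0.006,10,4.6,14.1],[0.01,0.29,0.005,10.3,5.3,14.6],[0.014,0.335,0.004,10.5,6,15.1],[0.018,0.385,0.003,10.7,6.6,15.5],[0.022,0.43,0.002,10.9,7.3,16],[0.026,0.4757,0.0004,11.08,7.92,16.43],[0.026,0.4757,0.0004,11.08,7.92,16.43],[0.026,0.4757,0.0004,11.08,7.92,16.43],[0.026,0.4757,0.0004,11.08,7.92,16.43],[0.026,0.4757,0.0004,11.08,7.92,16.43]],
  ],
)

```text
time: 9.2
tool_pos: [526.0, 373.8, 103.0]
tcp_rot: [-179.7, 29.9, 157.3]
ft_force: [0.4, -0.1, 0.9]
finger_gap: 72.9
```

```bash
python3 - <<'E'
from look import *
save(app(cmd(),[0.026, 0.4757, 0.0004, 11.08, 7.92, 16.43])); print(cmd()[0])
s,c=st(); look("a1",(540,365,50)); print(rel(c,pose(A,30,-23,100)))
E
```

```text
[527.1101 373.2609 106.7666]
9.2 [ 45.6  12.8  99.3 -32.3  60.5  -7.2] [526.  373.8 103. ] [-179.7   29.9  157.3] [ 0.4 -0.1  0.9] 72.92636960263084
side [263.5 322.2] [ 20  19 267]
side [ 35.7 360.1] [11  9 59]
top [248.1 210. ] [ 13  16 152]
top [348.9 207.7] [ 13  13 122]
top [409.8 215.1] [ 15  14 157]
[-0.0029 -0.     -0.0027 -0.1516 -0.1352  0.2731]
```

View pics/a1.png

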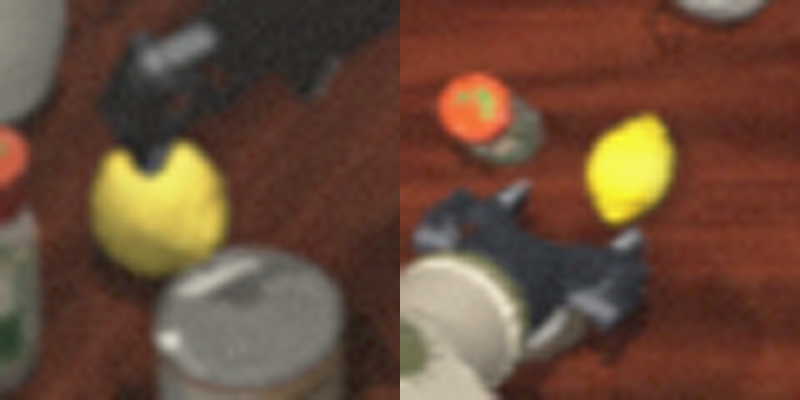

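Call:
move_arm(
  rows=[
    [[0,0,0.02,0,0,0],[0,0,0.04,0,0,0],[0,0,0.06,0,0,0],[0,0,0.06,0,0,0],[0,0,0.06,0,0,0]],
  ],
)

```text
time: 9.8
tool_pos: [554.8, 360.1, 54.5]
tcp_rot: [-179.9, 30.0, 156.9]
ft_force: [-0.2, 0.7, 0.4]
finger_gap: 72.7
```

```bash
python3 - <<'E'
from look import *
save(app(cmd(),[0,0,.06,0,0,0])); print(cmd()[0])
s,c=st(); print(rel(c,pose(A,30,-23,0)),rel(cmd(),pose(A,30,-23,0)));look("a2",(550,355,40))
E
```

```text
[554.7255 361.5401  54.805 ]
9.8 [ 42.7  17.9  99.  -33.8  54.9  -6.4] [554.8 360.1  54.5] [-179.9   30.   156.9] [-0.2  0.7  0.4] 72.74549947453248
[ 0.0004  0.0014  0.0394 -0.0951 -0.0345 -0.0436] [-0.      0.      0.04    0.0011 -0.0001 -0.0017]
side [358.9 224.2] [10  8 54]
side [266.2 323.1] [ 18  17 174]
side [ 35.8 360.1] [11  9 55]
top [248.2 209.6] [ 13  14 144]
top [348.8 207.6] [ 13  13 124]
top [409.7 215.1] [ 15  13 157]
```

View pics/a2.png

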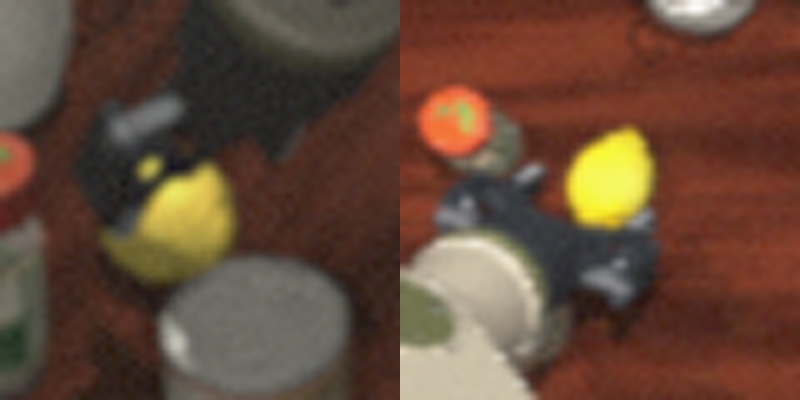

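Call:
move_arm(
  rows=[
    [[0,0,0.012,0,0,0],[0,0.0005,0.025,0,0,0],[0,0.001,0.034,0,0,0],[0,0.001,0.04,0,0,0],[0,0.001,0.04,0,0,0]],
  ],
)

```text
time: 10.4
tool_pos: [573.5, 353.6, 18.6]
tcp_rot: [-179.9, 29.9, 157.0]
ft_force: [0.1, 0.5, -0.0]
finger_gap: 72.7
```

Call:
move_arm(
  rows=[
    [[0,0,0,0,0,0],[0,0,0,0,0,0],[0,0,0,0,0,0],[0,0,0,0,0,0],[0,0,0,0,0,0],[0,0,0,0,0,0]],
  ],
  grip=0,
  newtons=40,
)

```text
time: 11.0
tool_pos: [574.0, 355.0, 20.9]
tcp_rot: [179.9, 30.0, 157.0]
ft_force: [-1.3, 0.7, 2.6]
finger_gap: 52.0
```

```bash
python3 - <<'E'
from look import *
save(app(cmd(),[0,0.001,.04,0,0,0])); print(cmd()[0])
s,c=st(); print(pose(A,30,-23,0)[0])
up=(cmd()[0]+[0,0,100],cmd()[1]); 
chain(cmd(),[up],s["joint_pos"]); look("a3",(550,355,40))
E
```

```text
[573.5266 354.6467  20.164 ]
11.0 [ 41.   22.1  97.9 -35.1  51.4  -5.7] [574.  355.   20.9] [179.9  30.  157. ] [-1.3  0.7  2.6] 52.03784969879837
[573.1423 353.7417  20.2058]
[573.5 354.6 120.2] row [-0.05, 0.0, -0.0866, 0.0, 0.0, 0.0]
    [ 41.  19.  98. -34.  54.  -8.] 0.0
    [ 41.  16.  97. -32.  57. -10.] 0.0
    [ 41.  14.  96. -31.  60. -12.] 0.0
side [359.5 224.5] [11  8 64]
side [326.8 247.1] [13 10 77]
side [266.3 324.9] [14 14 99]
side [ 35.8 360. ] [11  9 49]
top [248.1 207.8] [ 13  12 110]
top [348.8 207.5] [ 13  13 126]
top [409.8 215.1] [ 15  14 155]
```

View pics/a3.png

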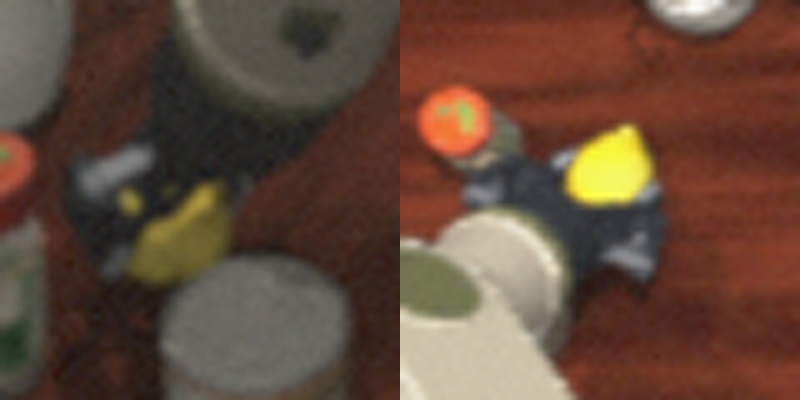

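```bash
python3 - <<'E'
from look import *
s,c=st()
up=(cmd()[0]+[0,0,100],cmd()[1]); 
chain(cmd(),[up],s["joint_pos"]);
chain(up,[pose((532,200,128),34,-14,0),pose(cup0,37,-3.2,110)],s["joint_pos"])
E
```

```text
11.1 [ 41.   22.2  97.9 -35.1  51.4  -5.7] [574.  355.   20.9] [179.9  30.  157. ] [-2.   0.4  3.7] 52.43589379909132
[573.5 354.6 120.2] row [-0.05, 0.0, -0.0866, 0.0, 0.0, 0.0]
    [ 41.  19.  98. -34.  54.  -8.] 0.0
    [ 41.  16.  97. -32.  57. -10.] 0.0
    [ 41.  14.  96. -31.  60. -12.] 0.0
[536.9 198.8 120.5] row [-0.0237, -0.1578, 0.0133, -4.7692, -3.9918, -7.6358]
[528.3   7.6 123.7] row [-0.0832, -0.3371, 0.044, -10.9341, -6.93, -16.5229]
    [ 38.   6. 106. -32.  55. -16.] 0.0
    [ 34.  -2. 115. -33.  51. -22.] 0.0
    [ 29. -11. 123. -32.  46. -29.] 0.0
    [ 20. -20. 130. -26.  41. -45.] 0.0
    [  8. -28. 136. -14.  37. -67.] 0.0
    [ -6. -33. 140.   3.  36. -94.] 0.0
```

Call:
move_arm(
  rows=[
    [[-0.01,0,-0.0173,0,0,0],[-0.02,0,-0.0346,0,0,0],[-0.03,0,-0.052,0,0,0],[-0.04,0,-0.0693,0,0,0],[-0.05,0,-0.0866,0,0,0],[-0.05,0,-0.0866,0,0,0]],
  ],
)

```text
time: 11.7
tool_pos: [575.7, 356.2, 125.2]
tcp_rot: [179.6, 30.2, 156.8]
ft_force: [1.1, 0.7, -0.9]
finger_gap: 52.4
```

Call:
move_arm(
  rows=[
    [[-0.004,-0.03,0.002,-0.9,-0.8,-1.5],[-0.01,-0.07,0.006,-2.1,-1.8,-3.4],[-0.017,-0.11,0.01,-3.4,-2.8,-5.4],[-0.0237,-0.1578,0.0133,-4.77,-3.99,-7.64],[-0.035,-0.193,0.019,-6,-4.6,-9.4],[-0.047,-0.23,0.0255,-7.2,-5.2,-11.2],[-0.059,-0.265,0.032,-8.5,-5.8,-13],[-0.071,-0.3,0.038,-9.7,-6.3,-14.7],[-0.0832,-0.3371,0.044,-10.93,-6.93,-16.52],[-0.0832,-0.3371,0.044,-10.93,-6.93,-16.52],[-0.0832,-0.3371,0.044,-10.93,-6.93,-16.52],[-0.0832,-0.3371,0.044,-10.93,-6.93,-16.52],[-0.0832,-0.3371,0.044,-10.93,-6.93,-16.52],[-0.0832,-0.3371,0.044,-10.93,-6.93,-16.52],[-0.0832,-0.3371,0.044,-10.93,-6.93,-16.52]],
  ],
)

```text
time: 13.2
tool_pos: [528.6, 8.6, 123.5]
tcp_rot: [180.0, 37.0, 176.9]
ft_force: [-1.0, 0.7, -1.0]
finger_gap: 52.2
```

```bash
python3 - <<'E'
from look import *
save(app(app(cmd(),[-0.05, 0, -0.0866, 0, 0, 0]),[-0.0832, -0.3371, 0.044, -10.93, -6.93, -16.52])); print(cmd()[0])
s,c=st(); t=(pose(cup0,37,-3.2,0)[0]+[0,0,2.5],tool(37,-3.2)); print("meas",rel(c,t),"cmd",rel(cmd(),t)); look("b1",(560,-20,70))
E
```

```text
[528.3818   7.5921 123.6458]
13.2 [ -5.7 -33.  139.8   2.7  36.3 -94.2] [528.6   8.6 123.5] [180.   37.  176.9] [-1.   0.7 -1. ] 52.19604455704119
meas [-0.0014 -0.0012  0.1077  0.0723 -0.0244  0.0629] cmd [-0.0015  0.      0.1079 -0.0043 -0.0003 -0.0027]
side [322.6 241.1] [11 11 67]
side [330.8 250.5] [17 12 57]
side [ 35.6 360.1] [11  8 47]
top [348.9 207.6] [ 13  13 125]
top [323.5 214.9] [ 12  14 132]
top [409.7 215.1] [ 15  14 156]
```

View pics/b1.png

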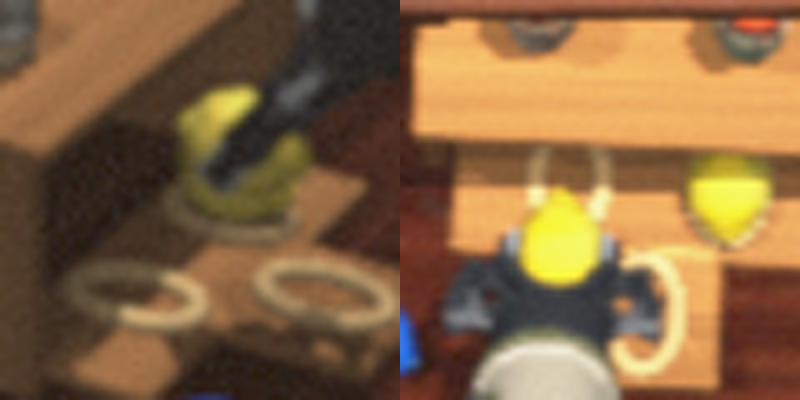

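Call:
move_arm(
  rows=[
    [[0,0,0.02,0,0,0],[0,0,0.045,0,0,0],[-0.001,-0.0005,0.07,0,0,0],[-0.0015,-0.0005,0.088,0,0,0],[-0.0015,-0.0005,0.1,0,0,0],[-0.0015,-0.0005,0.108,0,0,0],[-0.0015,-0.0005,0.108,0,0,0],[-0.0015,-0.0005,0.108,0,0,0]],
  ],
)

```text
time: 14.1
tool_pos: [594.6, 3.7, 38.2]
tcp_rot: [180.0, 37.0, 176.8]
ft_force: [0.6, 0.5, -0.6]
finger_gap: 52.4
```

```bash
python3 - <<'E'
from look import *
save(app(cmd(),[-0.0015,-0.0005,.108,0,0,0])); print(cmd()[0])
s,c=st(); print(c[0]-pose(cup0,37,-3.2)[0]); look("b2",(570,-10,50))
E
```

```text
[594.4437   3.3898  38.2956]
14.1 [ -5.4  -7.3 131.3   4.2  19.  -95.7] [594.6   3.7  38.2] [180.   37.  176.8] [ 0.6  0.5 -0.6] 52.395079112232345
[ 0.1951 -0.2182  2.4151]
side [ 35.7 360.1] [11  9 52]
top [324.9 204.6] [12  9 86]
top [348.9 207.7] [ 13  13 126]
top [409.7 215.1] [ 15  14 156]
```

View pics/b2.png

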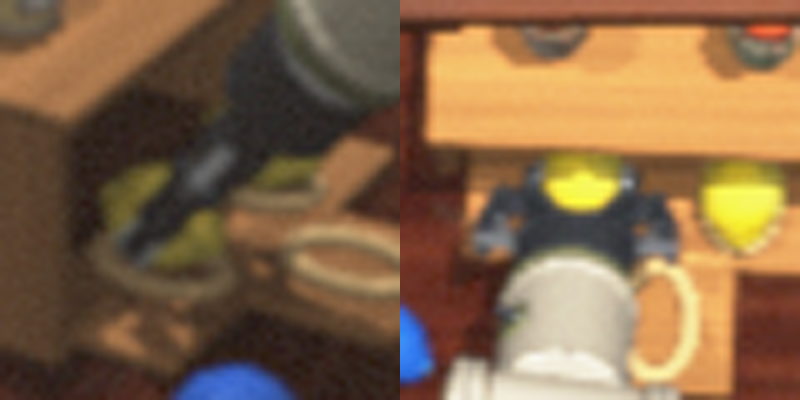

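Call:
move_arm(
  rows=[
    [[0.0008,0,0.001,0,0,0],[0.0008,0,0.001,0,0,0]],
  ],
)

```text
time: 14.4
tool_pos: [594.7, 3.5, 37.4]
tcp_rot: [180.0, 37.0, 176.8]
ft_force: [0.5, -0.8, -1.4]
finger_gap: 52.7
```

Call:
move_arm(
  rows=[
    [[0,0,0,0,0,0],[0,0,0,0,0,0],[0,0,0,0,0,0],[0,0,0,0,0,0],[0,0,0,0,0,0],[0,0,0,0,0,0],[0,0,0,0,0,0],[0,0,0,0,0,0]],
  ],
  grip=0.85,
)

```text
time: 15.2
tool_pos: [594.7, 3.4, 37.1]
tcp_rot: [180.0, 37.0, 176.8]
ft_force: [-0.2, -0.1, -0.2]
finger_gap: 72.5
```

Call:
move_arm(
  rows=[
    [[0,0,-0.02,0,0,0],[0,0,-0.05,0,0,0],[0,0,-0.08,0,0,0],[0,0,-0.11,0,0,0],[0,0,-0.11,0,0,0],[0,0,-0.11,0,0,0]],
  ],
)

```text
time: 15.8
tool_pos: [529.4, 7.0, 126.4]
tcp_rot: [180.0, 37.2, 176.8]
ft_force: [0.2, 0.4, -0.5]
finger_gap: 72.5
```

```bash
python3 - <<'E'
from look import *
save(app(app(cmd(),[0.0008,0,.001,0,0,0]),[0,0,-.11,0,0,0])); print(cmd()[0])
s,c=st(); look("b3",(570,-30,50))
v=viewer.snapshot("side"); print(proj(v,[cup0,cup1]))
for t in (25,30):
  print(t);chain(cmd(),[pose((500,-180,150),28,-20,0),pose(C,t,-48,110)],s["joint_pos"])
E
```

```text
[528.3112   7.0953 124.8658]
15.8 [ -5.9 -33.4 139.8   2.8  36.4 -94.4] [529.4   7.  126.4] [180.   37.2 176.8] [ 0.2  0.4 -0.5] 72.52684807110269
side [329.4 251.3] [12 12 74]
side [312.4 261.2] [ 17  15 179]
side [ 35.4 360.2] [11  8 49]
top [324.9 206. ] [ 13  12 117]
top [348.9 207.5] [ 13  13 126]
top [409.7 215.1] [ 14  13 154]
[[311.5741 261.8206]
 [325.6408 249.382 ]]
25
[ 504.  -181.4  142.1] row [0.0007, -0.1896, -0.022, 9.0318, 8.9353, 14.1805]
[ 511.9 -349.3  119.5] row [0.0004, -0.3567, 0.0064, 23.1102, 11.3819, 38.4653]
    [-14. -33. 138.   5.  41. -97.] 0.0
    [-21. -30. 134.   5.  45. -99.] 0.0
    [ -28.  -25.  129.    5.   48. -100.] 0.0
    [-31. -19. 125.   1.  47. -92.] 0.0
    [-34. -12. 120.  -3.  46. -83.] 0.0
    [-36.  -5. 114.  -7.  46. -74.] 0.0
30
[ 504.  -181.4  142.1] row [0.0007, -0.1896, -0.022, 9.0318, 8.9353, 14.1805]
[ 506.7 -343.5  115.5] row [0.0072, -0.3512, 0.0063, 24.7374, 6.64, 37.3774]
    [-14. -33. 138.   5.  41. -97.] 0.0
    [-21. -30. 134.   5.  45. -99.] 0.0
    [ -28.  -25.  129.    5.   48. -100.] 0.0
    [-31. -21. 127.   1.  45. -92.] 0.0
    [-33. -15. 124.  -4.  42. -82.] 0.0
    [-35.  -9. 120. -10.  40. -71.] 0.0
```

View pics/b3.png

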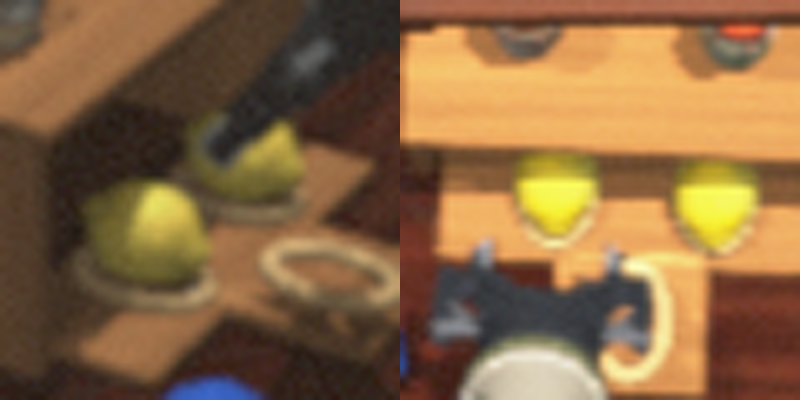

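Call:
move_arm(
  rows=[
    [[0,-0.03,-0.0035,1.4,1.4,2.2],[0,-0.07,-0.008,3.3,3.3,5.2],[0,-0.11,-0.0128,5.2,5.2,8.2],[0.0005,-0.15,-0.0174,7.1,7.1,11.2],[0.0007,-0.1896,-0.022,9,8.9,14.2],[0.0007,-0.223,-0.016,11.8,9.4,19],[0.0007,-0.256,-0.011,14.6,9.9,23.9],[0.0006,-0.29,-0.005,17.5,10.4,28.8],[0.0005,-0.323,0.001,20.3,10.9,33.6],[0.0004,-0.3567,0.0064,23.11,11.38,38.47],[0.0004,-0.3567,0.0064,23.11,11.38,38.47],[0.0004,-0.3567,0.0064,23.11,11.38,38.47],[0.0004,-0.3567,0.0064,23.11,11.38,38.47],[0.0004,-0.3567,0.0064,23.11,11.38,38.47]],
  ],
)

```text
time: 17.35
tool_pos: [512.1, -348.4, 118.8]
tcp_rot: [180.0, 24.9, 132.1]
ft_force: [-0.8, 0.1, 0.5]
finger_gap: 72.5
```

```bash
python3 - <<'E'
from look import *
save(app(cmd(),[0.0004, -0.3567, 0.0064, 23.11, 11.38, 38.47])); print(cmd()[0])
s,c=st(); look("c1",(520,-355,50)); print(rel(c,pose(C,25,-48,0)),rel(cmd(),pose(C,25,-48,0)))
v=viewer.snapshot("side"); cv2.imwrite("pics/tr.png",cv2.resize(v["color"][225:285,290:370,::-1],None,fx=8,fy=8,interpolation=cv2.INTER_CUBIC))
E
```

```text
[ 511.8968 -349.2445  119.5248]
17.35 [-36.1  -4.5 114.1  -6.8  46.1 -74.5] [ 512.1 -348.4  118.8] [180.   24.9 132.1] [-0.8  0.1  0.5] 72.4935220719511
side [358.9 225.4] [12 12 84]
side [326.8 249. ] [ 16  14 159]
side [312.2 260.9] [ 17  15 175]
side [ 35.8 360.1] [11  9 52]
top [325.  205.9] [ 13  12 118]
top [348.9 207.5] [ 13  13 124]
top [410.9 214.2] [ 14  13 123]
[-0.0009 -0.0008  0.1096  0.0503 -0.0603  0.0613] [-0.0001  0.      0.11    0.001   0.0007 -0.0048]
```

View pics/c1.png

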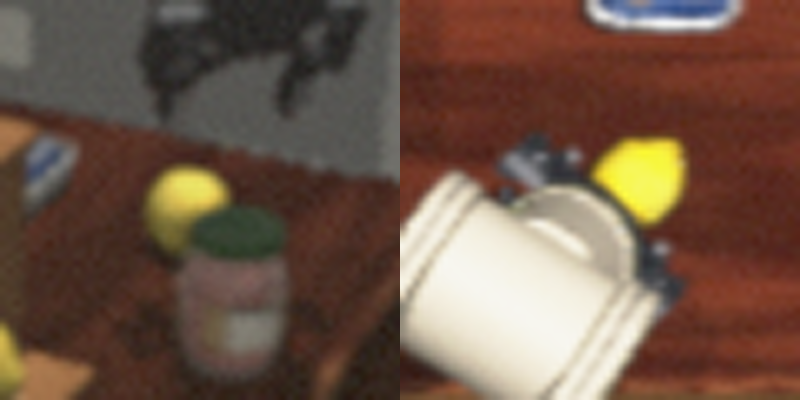

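View pics/tr.png

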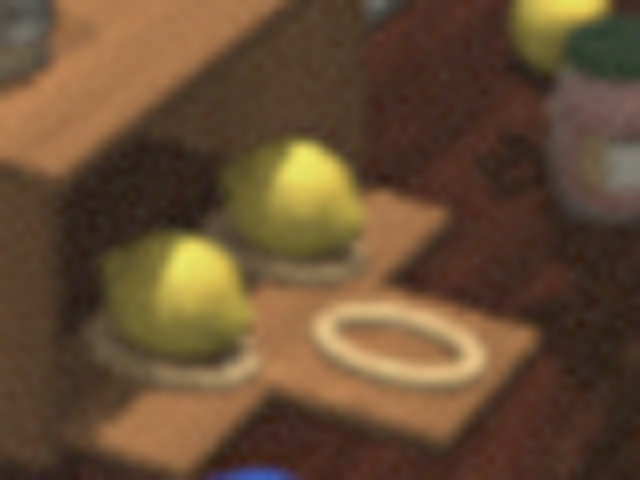

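Call:
move_arm(
  rows=[
    [[0,0,0.02,0,0,0],[0,0,0.045,0,0,0],[0,0,0.07,0,0,0],[0,0,0.088,0,0,0],[0,0,0.1,0,0,0],[0,0,0.109,0,0,0],[0,0,0.109,0,0,0],[0,0,0.109,0,0,0]],
  ],
)

```text
time: 18.3
tool_pos: [543.3, -383.5, 21.3]
tcp_rot: [180.0, 25.0, 132.0]
ft_force: [-0.8, 0.9, 1.2]
finger_gap: 72.9
```

```bash
python3 - <<'E'
from look import *
save(app(cmd(),[0,0,.109,0,0,0])); print(cmd()[0])
s,c=st(); look("c2",(530,-365,40),24)
E
```

```text
[ 542.7229 -383.4773   20.7379]
18.3 [-37.2  11.2 109.5  -7.9  34.9 -73.7] [ 543.3 -383.5   21.3] [180.  25. 132.] [-0.8  0.9  1.2] 72.93703341948871
side [359.6 225.7] [11 10 59]
side [326.9 249. ] [ 16  15 156]
side [312.4 261.2] [ 17  15 182]
side [ 35.9 360. ] [11  8 50]
top [324.9 205.9] [ 13  12 117]
top [348.8 207.6] [ 13  13 127]
top [412.8 212.1] [10 10 57]
```

View pics/c2.png

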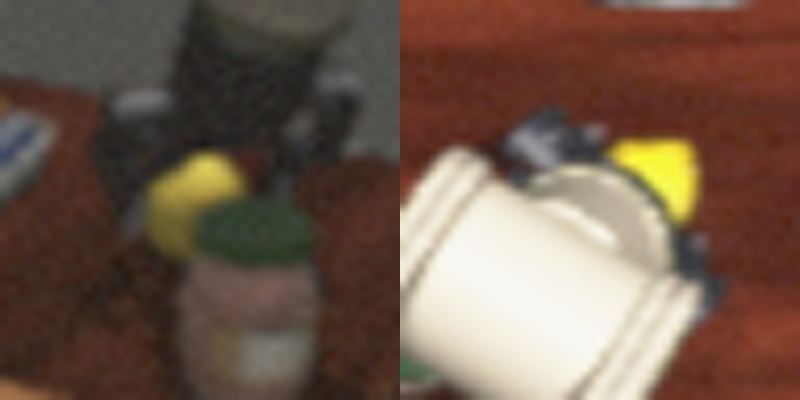

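Call:
move_arm(
  rows=[
    [[0,0,0,0,0,0],[0,0,0,0,0,0],[0,0,0,0,0,0],[0,0,0,0,0,0],[0,0,0,0,0,0],[0,0,0,0,0,0],[0,0,0,0,0,0]],
  ],
  grip=0,
  newtons=40,
)

```text
time: 19.1
tool_pos: [543.9, -384.1, 22.3]
tcp_rot: [180.0, 25.1, 132.0]
ft_force: [-2.0, 1.0, 6.3]
finger_gap: 52.3
```

```bash
python3 - <<'E'
from look import *
s,c=st()
up=(cmd()[0]+[0,0,120],cmd()[1]); chain(cmd(),[up],s["joint_pos"]); q=ik(up,s["joint_pos"])[0]
chain(up,[pose((525,-200,150),24,-25),pose(cup2,23,-3.2,100)],q)
E
```

```text
19.1 [-37.2  11.2 109.4  -7.9  34.9 -73.7] [ 543.9 -384.1   22.3] [180.   25.1 132. ] [-2.   1.   6.3] 52.33887544798777
[ 542.7 -383.5  140.7] row [-0.0507, 0.0, -0.1088, 0.0, 0.0, 0.0]
    [-37.   7. 109.  -7.  39. -75.] 0.0
    [-37.   4. 108.  -7.  44. -75.] 0.0
    [-37.   1. 106.  -6.  48. -76.] 0.0
[ 528.3 -201.5  141.8] row [0.1308, 0.111, -0.0622, -9.5372, 0.9878, -20.9341]
[460.6 -43.7 126.8] row [0.2846, 0.1663, -0.1173, -18.222, 1.8989, -40.9335]
    [-34.  -5. 112.  -4.  49. -82.] 0.0
    [-31. -11. 117.  -1.  49. -87.] 0.0
    [-26. -16. 121.   1.  51. -92.] 0.0
    [-24. -22. 127.   3.  52. -97.] 0.0
    [ -20.  -29.  132.    5.   54. -101.] 0.0
    [ -15.  -35.  136.    6.   57. -104.] 0.0
```

```bash
python3 - <<'E'
from look import *
s,c=st()
up=app(cmd(),[-.0507,0,-.1088,0,0,0]);q=ik(up,s["joint_pos"])[0]; save(up)
chain(up,[pose((505,-200,155),23,-25),pose(cup2,23,-3.2,100)],q)
E
```

```text
19.1 [-37.2  11.2 109.4  -7.9  34.9 -73.7] [ 543.9 -384.1   22.3] [180.   25.1 132. ] [-2.   1.   6.3] 52.33887544798777
[ 508.2 -201.5  146.7] row [0.141, 0.0961, -0.0723, -9.3545, 1.9744, -21.0173]
[460.6 -43.7 126.8] row [0.2845, 0.1663, -0.1172, -18.222, 1.8989, -40.9335]
    [-35.  -6. 113.  -3.  49. -83.] 0.0
    [-31. -13. 118.  -1.  51. -89.] 0.0
    [-28. -19. 123.   1.  53. -93.] 0.0
    [-24. -25. 128.   3.  54. -98.] 0.0
    [ -20.  -30.  132.    5.   55. -102.] 0.0
    [ -15.  -35.  136.    6.   57. -104.] 0.0
```

Call:
move_arm(
  rows=[
    [[-0.0127,0,-0.0272,0,0,0],[-0.0254,0,-0.0544,0,0,0],[-0.038,0,-0.0816,0,0,0],[-0.0507,0,-0.1088,0,0,0],[-0.0507,0,-0.1088,0,0,0],[-0.0507,0,-0.1088,0,0,0]],
  ],
)

```text
time: 19.7
tool_pos: [543.3, -383.6, 141.5]
tcp_rot: [180.0, 25.1, 132.0]
ft_force: [-0.1, -0.1, -1.7]
finger_gap: 52.3
```

Call:
move_arm(
  rows=[
    [[0.02,0.014,-0.01,-1.3,0.3,-3],[0.05,0.034,-0.0256,-3.3,0.7,-7.4],[0.08,0.0545,-0.041,-5.3,1.1,-12],[0.11,0.075,-0.0564,-7.3,1.5,-16.4],[0.141,0.0961,-0.0723,-9.35,1.97,-21],[0.17,0.11,-0.0813,-11.1,1.95,-25],[0.199,0.124,-0.0903,-12.9,1.95,-29],[0.227,0.138,-0.0993,-14.7,1.9,-33],[0.256,0.152,-0.1083,-16.4,1.9,-37],[0.2845,0.1663,-0.1172,-18.22,1.9,-40.93],[0.2845,0.1663,-0.1172,-18.22,1.9,-40.93],[0.2845,0.1663,-0.1172,-18.22,1.9,-40.93],[0.2845,0.1663,-0.1172,-18.22,1.9,-40.93],[0.2845,0.1663,-0.1172,-18.22,1.9,-40.93]],
  ],
)

```text
time: 21.1
tool_pos: [461.0, -44.5, 126.6]
tcp_rot: [180.0, 23.0, 176.7]
ft_force: [0.0, -0.3, -1.5]
finger_gap: 52.2
```

```bash
python3 - <<'E'
from look import *
save(app(cmd(),[0.2845, 0.1663, -0.1172, -18.22, 1.9, -40.93])); print(cmd()[0])
s,c=st(); t=(pose(cup2,23,-3.2,0)[0]+[0,0,2.5],tool(23,-3.2)); print("meas",rel(c,t),"cmd",rel(cmd(),t)); look("d1",(490,-45,70))
E
```

```text
[460.6312 -43.7504 126.7601]
21.1 [ -15.6  -35.   135.9    5.7   56.7 -104.5] [461.  -44.5 126.6] [180.   23.  176.7] [ 0.  -0.3 -1.5] 52.20801345460442
meas [-0.0007  0.0008  0.0973 -0.0189 -0.024  -0.075 ] cmd [-0.0009  0.      0.0977 -0.0015 -0.0012 -0.0037]
side [326.9 249. ] [ 16  15 159]
side [312.3 261.1] [ 17  15 175]
side [ 35.9 360.1] [11  9 50]
top [324.9 206. ] [ 13  12 116]
top [348.8 207.5] [ 13  13 127]
top [336.1 227.8] [12  9 78]
```

View pics/d1.png

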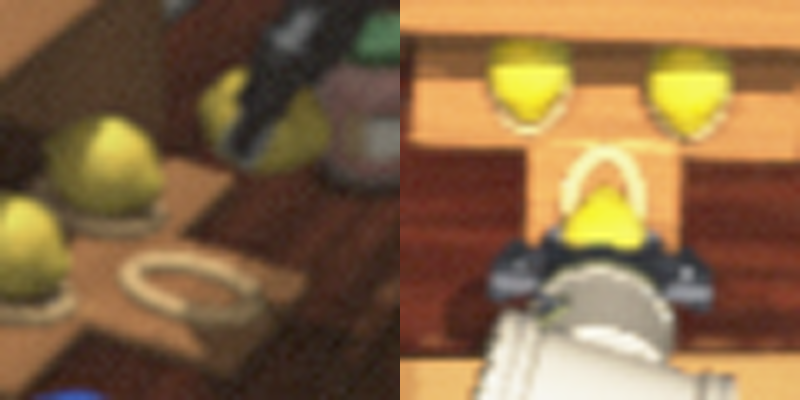

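Call:
move_arm(
  rows=[
    [[0,0,0.02,0,0,0],[0,0,0.045,0,0,0],[-0.0005,0,0.067,0,0,0],[-0.001,0,0.083,0,0,0],[-0.001,0,0.093,0,0,0],[-0.001,0,0.098,0,0,0],[-0.001,0,0.098,0,0,0],[-0.001,0,0.098,0,0,0]],
  ],
)

```text
time: 22.0
tool_pos: [500.0, -46.6, 37.0]
tcp_rot: [-180.0, 23.0, 176.8]
ft_force: [-2.1, -3.6, -1.6]
finger_gap: 52.5
```

```bash
python3 - <<'E'
from look import *
save(app(cmd(),[-.001,0,.098,0,0,0])); print(cmd()[0])
s,c=st(); print(c[0]-pose(cup2,23,-3.2)[0]); look("d2",(496,-45,50),24)
E
```

```text
[499.7803 -45.9418  36.9406]
22.0 [ -14.2  -16.6  133.7    6.5   40.6 -105.1] [500.  -46.6  37. ] [-180.    23.   176.8] [-2.1 -3.6 -1.6] 52.522588893578764
[ 0.3407 -0.6596  2.2786]
side [327.8 250.2] [ 18  21 180]
side [312.3 261.1] [ 17  15 183]
side [ 35.8 360.2] [11  9 54]
top [324.9 205.9] [ 13  12 115]
top [348.9 207.5] [ 13  13 125]
top [336.4 221.5] [11  9 70]
```

View pics/d2.png

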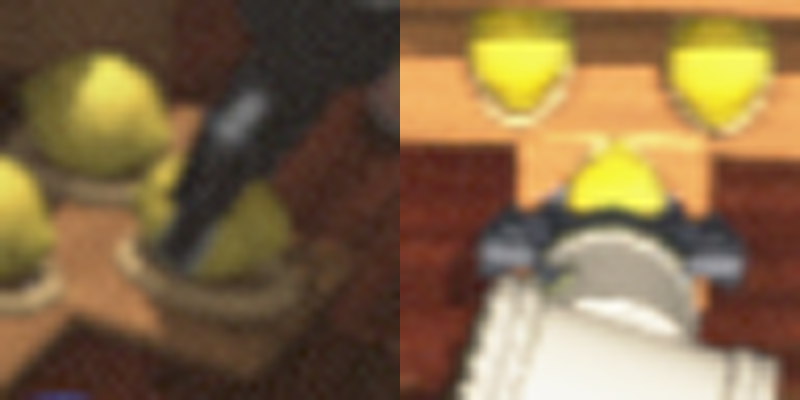

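Call:
move_arm(
  rows=[
    [[0.0006,0.0003,0.0013,0,0,0],[0.0006,0.0003,0.0013,0,0,0]],
  ],
)

```text
time: 22.3
tool_pos: [500.8, -46.6, 36.7]
tcp_rot: [-179.9, 23.1, 176.8]
ft_force: [-6.2, -6.9, 5.5]
finger_gap: 52.2
```

Call:
move_arm(
  rows=[
    [[0,0,0,0,0,0],[0,0,0,0,0,0],[0,0,0,0,0,0],[0,0,0,0,0,0],[0,0,0,0,0,0],[0,0,0,0,0,0],[0,0,0,0,0,0]],
  ],
  grip=0.85,
)

```text
time: 23.0
tool_pos: [500.1, -45.6, 35.6]
tcp_rot: [180.0, 23.0, 176.8]
ft_force: [0.1, -0.2, 0.2]
finger_gap: 72.5
```

Call:
move_arm(
  rows=[
    [[0,0,-0.02,0,0,0],[0,0,-0.05,0,0,0],[0,0,-0.09,0,0,0],[0,0,-0.13,0,0,0],[0,0,-0.16,0,0,0],[0,0,-0.16,0,0,0]],
  ],
)

```text
time: 23.6
tool_pos: [439.4, -42.9, 188.7]
tcp_rot: [-179.9, 23.5, 176.8]
ft_force: [0.9, 0.6, 0.0]
finger_gap: 72.5
```

```bash
python3 - <<'E'
from look import *
st(); look("d3",(530,-45,40),28)
for n in("side","top"):
  v=viewer.snapshot(n); print(n,proj(v,[cup0,cup1,cup2]).round(1).tolist())
  cv2.imwrite(f"pics/full_{n}.png",v["color"][:,:,::-1])
E
```

```text
23.6 [ -16.4  -44.4  134.8    5.6   66.7 -104.4] [439.4 -42.9 188.7] [-179.9   23.5  176.8] [0.9 0.6 0. ] 72.4999473876571
side [326.8 249.1] [ 16  13 161]
side [312.4 261.1] [ 17  15 175]
side [340.4 261.1] [ 18  15 193]
side [ 35.9 359.9] [11  9 52]
top [325.1 205.9] [ 13  12 117]
top [348.9 207.6] [ 13  13 125]
top [336.  225.7] [ 13  16 144]
side [[311.6, 261.8], [325.6, 249.4], [339.9, 261.8]]
top [[324.9, 204.5], [349.2, 205.6], [336.1, 224.8]]
```

View pics/d3.png

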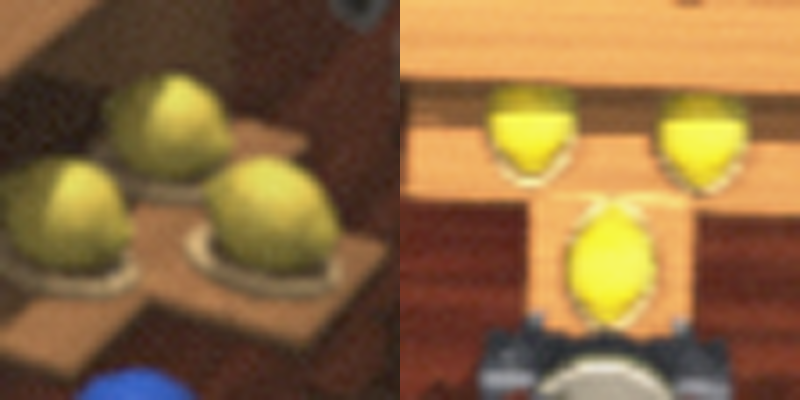

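View pics/full_side.png

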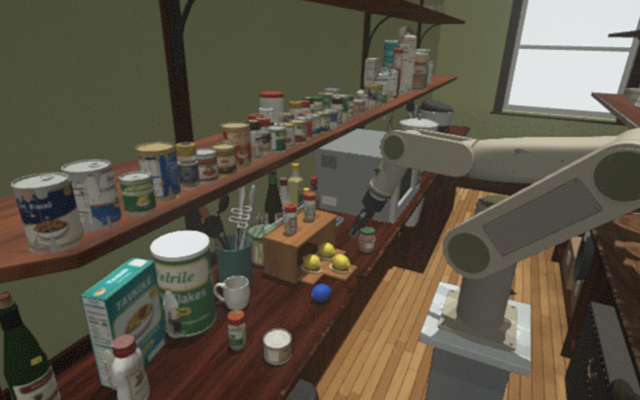

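Call:
move_arm(
  rows=[
    [[0,0,0,0,0,0],[0,0,0,0,0,0],[0,0,0,0,0,0],[0,0,0,0,0,0],[0,0,0,0,0,0],[0,0,0,0,0,0],[0,0,0,0,0,0],[0,0,0,0,0,0],[0,0,0,0,0,0],[0,0,0,0,0,0]],
  ],
)

```text
time: 24.8
tool_pos: [437.7, -42.2, 182.9]
tcp_rot: [180.0, 23.0, 176.8]
ft_force: [0.5, -0.3, -0.9]
finger_gap: 72.3
```

```bash
python3 - <<'E'
from look import *
st(); look("d4",(530,-45,40),28)
ims=[]
for n in("side","top"):
    v=viewer.snapshot(n); k=8
    im=cv2.resize(v["color"][:,:,::-1],None,fx=k,fy=k,interpolation=cv2.INTER_CUBIC)
    t=np.linspace(0,2*np.pi,60,endpoint=False)
    for cp in(cup0,cup1,cup2):
        R=Rz(np.radians(-3.2)); A=np.diag([39.,27.5,27.5])**2
        cc=np.array([*cp,1.]);Qd=np.block([[R@A@R.T,np.zeros((3,1))],[np.zeros((1,4))]])-np.outer(cc,cc)
        P=v["camera_matrix"]@np.c_[v["R"],v["t"]];C_=np.linalg.inv(P@Qd@P.T)
        ctr=-np.linalg.solve(C_[:2,:2],C_[:2,2]); s=-(C_[2,2]+C_[:2,2]@ctr)
        w,V=np.linalg.eigh(C_[:2,:2]/s); 
        for a in t:
            u=ctr+V@(np.array([np.cos(a),np.sin(a)])/np.sqrt(w)); cv2.circle(im,tuple(int(q) for q in (u+.5)*k),1,(0,0,255),-1)
    u=(proj(v,(540,-48,45))[0]*k).astype(int); ims.append(im[u[1]-200:u[1]+200,u[0]-200:u[0]+200])
cv2.imwrite("pics/final.png",np.hstack(ims))
E
```

```text
24.8 [ -16.4  -43.9  135.1    5.6   66.5 -104.4] [437.7 -42.2 182.9] [180.   23.  176.8] [ 0.5 -0.3 -0.9] 72.25165078276669
side [326.9 249.1] [ 16  15 157]
side [312.3 261.1] [ 17  15 176]
side [340.4 261.2] [ 18  15 197]
side [ 35.8 360.1] [11  9 47]
top [325.  205.9] [ 13  12 119]
top [348.8 207.6] [ 13  13 124]
top [336.2 225.6] [ 12  16 143]
```

View pics/final.png

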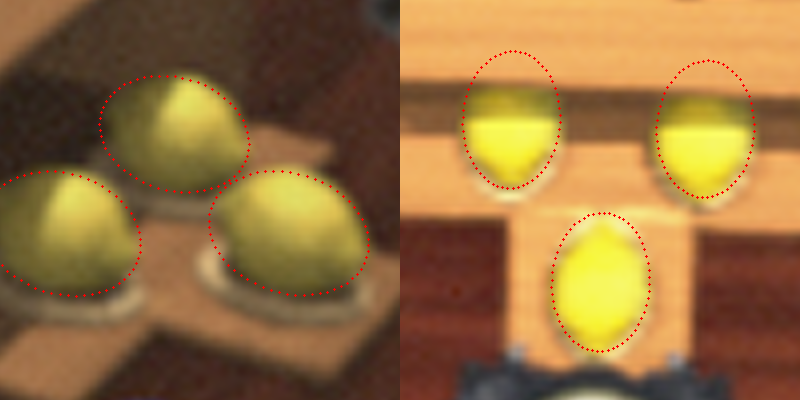

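View pics/full_top.png

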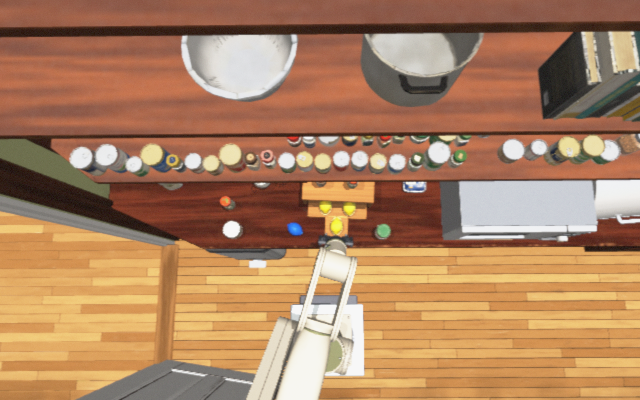

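```bash
python3 -c "
from bench import hand_in
print(hand_in())"
```

```text
the job is handed in; nothing more can be done
None
```

All three yellow lemons are in the tray, one in each oval cup, and the job was handed in at 24.8 s on the robot clock (limit 72 s).

I picked each lemon at a slant along its own long axis. The front-left lemon went to the back right cup and the back-left one to the back left cup, both placed at a 37–38° lean under the riser. The right-hand one went to the front cup. The blue look-alike at about (295, 229) in the top picture was left alone.

**Last checks, over one second apart with the gripper clear:**
- **Settled:** no lemon's outline centre moved by more than 0.2 pixel.
- **Seated and level:** the outlines match level lemons drawn in the cups. The centres agree within about 1.5 pixels in both views. The shelf hides the far ends of the two back lemons in the top view, so I checked those from the side view.
- **Bystanders:** jars and tins look unmoved in the final pictures, and the wrist force readings stayed below about 11 N.

**Disagreements:**
- **Front lemon:** it may sit 3–4 mm towards the robot from the cup's middle, though still inside the rim.
- **First measurement:** the two-view fit put the two left lemons at 32 mm high instead of 28 mm, and the headings from the two views differed by up to 9°. I used the top-view headings.

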